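Lock the sloped serving rack and load it with shakers

TASK

Set up the seasoning rack for the meal line: turn the loose collar on the rack's shaft until its black thumbscrew faces the flat on the shaft, then tighten the thumbscrew clockwise fully home before anything is put on the rack. Then lift every round shaker up over the front rail of the red shelf and stand it on the rack's sloped ledge, base flush on the ledge; leave the square tin upright on the shelf and the other things on the table where they are.

Things in the scene. Friction and masses are not known exactly. Their poses are not given: they have to be found in the camera images.
- ledge_mid (a point): middle of the top face of the fixed sloped steel ledge, about 132 mm above the table; its axes: y along the ledge, x across it, uphill (away from the robot), z square to its face. It slopes down towards the robot by 0.2 rad. Inside it is 88 mm wide and 368 mm long, with a lip 44 mm high and 6 mm thick on all four sides.
- rack: the fixed stand that carries the ledge; origin on the table 132 mm straight below ledge_mid, same yaw, z up. Its round steel shaft, 30 mm thick, runs level along y, 85 mm above the origin, and sticks out to y = 345 mm at the robot's left; the collar sits on it at y = 285 mm. End plates at y = +-200 mm; a bearing tube 44 mm thick runs to y = 249 mm.
- shaft_flat (a point): middle of the flat cut along the shaft (22 mm wide, 10 mm from the shaft's axis), near its free left end, 42 mm beyond the middle of the collar; y runs along the shaft, z points square out of the flat. The flat is turned up to 0.25 rad either way from straight up about the shaft, differently each time; the shaft does not turn in use.
- collar_axis (a point): point on the shaft's axis in the middle of the loose dark collar (52 mm across, 28 mm wide). y runs along the shaft, z points from the axis out along the thumbscrew: it must end pointing the same way as z of shaft_flat, within about 0.15 rad. At the start the thumbscrew leans towards the robot, 0.45 to 0.8 rad from upright.
- collar (a joint): angle of the collar about the shaft (rad): 0 is thumbscrew straight up, negative leans towards the robot, positive away; range -1.0 to 0.7. It stays where it is left; moving it takes about 2 N pushed at the thumbscrew's head.
- shaft (a joint): angle of the shaft, and so of its flat (rad), counted as the collar's: the thumbscrew faces the flat when both angles are equal. Does not change.
- screw_grip (a point): centre of the thumbscrew's black bar head, 62 mm from the shaft's axis along the screw; the head is a bar 52 mm long (its own y), 13 mm wide (its own x, the direction to grip across) and 20 mm high (its own z, along the screw, outwards). Stem 12 mm thick below it.
- screw (a joint): turn of the thumbscrew (rad), growing clockwise as seen from its head; starts loose at 0 to 0.4 and stops hard at 2.4, fully home. At 0 the bar lies along the shaft. It turns with about 0.06 N m and stays where it is left.
- shelf_mid (a point): middle of the top face of the red shelf's board, 100 mm above the table; y along the shelf, x away from the robot. Board 110 mm deep, 500 mm long, fixed; side cheeks 45 mm and back board 50 mm above it. The front retaining rail, an 8 mm bar, lies 50 mm before this point with its top 45 mm above the board: things must be lifted over it. Open above.
- shaker0_mid (a point): centre (half-way up) of a round metal shaker, 60 mm across, 110 mm tall, about 0.35 kg, heavy at its base, standing on the shelf; z is its axis, pointing to its lid. There are three or four alike, in any places along the shelf; absent ones read None.
- shaker1_mid (a point): centre (half-way up) of a round metal shaker, 60 mm across, 110 mm tall, about 0.35 kg, heavy at its base, standing on the shelf; z is its axis, pointing to its lid. There are three or four alike, in any places along the shelf; absent ones read None.
- shaker2_mid (a point): centre (half-way up) of a round metal shaker, 60 mm across, 110 mm tall, about 0.35 kg, heavy at its base, standing on the shelf; z is its axis, pointing to its lid. There are three or four alike, in any places along the shelf; absent ones read None.
- shaker3_mid (a point): centre (half-way up) of a round metal shaker, 60 mm across, 110 mm tall, about 0.35 kg, heavy at its base, standing on the shelf; z is its axis, pointing to its lid. There are three or four alike, in any places along the shelf; absent ones read None.
- tin_mid (a point): centre of a square metal tin with a dark lid, 60x60x61 mm, on the shelf among the shakers; it stays on the shelf.
- tray_a: empty foil meal tray 200x130x45 mm on the right, a bystander to be left alone; origin at its underside
- oil: amber glass bottle 60 mm across, 190 mm tall, a bystander to be left alone; origin at its underside
- bowl: steel bowl 140 mm across, a bystander to be left alone; origin at its underside
- mug: white mug 80 mm across, 90 mm tall, a bystander to be left alone; origin at its underside
- spoon: steel serving spoon 260 mm long, a bystander to be left alone; origin at its underside
Things that resemble listed ones, but are neither listed nor needed, are in the scene too. Leave any green or purple look-alike of the part that bears shaker3_mid alone.

How it is judged (in metres and radians):
On the way, in this order (a step that is already met when the one before it is completed fails the run):
1. the collar is turned so that its thumbscrew faces the shaft flat (angle between the z axis of collar_axis and the z axis of shaft_flat, either way round below 0.16 rad), for 0.2 s.
2. the thumbscrew is tightened fully home while it faces the flat (angle between the z axis of collar_axis and the z axis of shaft_flat, either way round below 0.16 rad and value of joint screw above 2.15 rad), for 0.2 s.
At the end, for the whole second after the job is handed in: the thumbscrew is within 0.16 rad of facing the shaft flat and turned past 2.15 rad (stop at 2.4); every shaker present stands still on the sloped ledge within its lips, base flush (within 6 mm, axis within 0.12 rad of square to the ledge); the square tin stands upright on the shelf (all of step 2 and x of shaker0_mid in the frame of ledge_mid between -0.022 and 0.022 m and y of shaker0_mid in the frame of ledge_mid between -0.165 and 0.165 m and z of shaker0_mid in the frame of ledge_mid between 0.049 and 0.061 m and angle between the z axis of each of shaker0_mid, shaker1_mid, shaker2_mid, shaker3_mid and the z axis of ledge_mid, either way round below 0.12 rad and linear speed of each of shaker0, shaker1, shaker2, shaker3 below 0.02 m/s and x of shaker1_mid in the frame of ledge_mid between -0.022 and 0.022 m and y of shaker1_mid in the frame of ledge_mid between -0.165 and 0.165 m and z of shaker1_mid in the frame of ledge_mid between 0.049 and 0.061 m and x of shaker2_mid in the frame of ledge_mid between -0.022 and 0.022 m and y of shaker2_mid in the frame of ledge_mid between -0.165 and 0.165 m and z of shaker2_mid in the frame of ledge_mid between 0.049 and 0.061 m and x of shaker3_mid in the frame of ledge_mid between -0.022 and 0.022 m and y of shaker3_mid in the frame of ledge_mid between -0.165 and 0.165 m and z of shaker3_mid in the frame of ledge_mid between 0.049 and 0.061 m and angle between tin_mid's own z axis and vertical below 0.15 rad and z of tin_mid in the frame of shelf_mid between 0.024 and 0.038 m and horizontal distance between tin_mid and shelf_mid below 0.25 m); the robot touches nothing.
It fails at once if a shaker touches the rack before the thumbscrew is tight (not (value of joint screw above 2.15 rad) and contact force between any of shaker0, shaker1, shaker2, shaker3 and rack above 0.3 N).
It fails at once if a bystander on the table is moved more than 40 mm (distance of any of tray_a, oil, bowl, mug, spoon from where it was at the start of the episode above 0.04 m).
Of shaker0, shaker1, shaker2, shaker3 only 3 to 4 are there at a start; the rules pass over those that are not, and their reading is None.
At some moment in a run one of shaker0, shaker1, shaker2, shaker3 may be knocked a few centimetres aside while the robot is not near it.
It also fails if it takes over 200 s, if anything falls off the work surface, if the arm or the gripper's body presses on something with over 40 N, if the wrist force passes 120 N, or if a joint passes its speed limit or range.

ROBOT

A 6-joint arm with a two-finger parallel gripper is mounted at the origin on the work surface. World frame = base frame: x ahead of the robot, y to its left, z up, the work surface at z = 0. Lengths are in mm, angles in rad, forces in N, time in s.
With the tool pointing down it reaches from about 350 to 975 mm from the base axis. Payload 7.1 kg.
Tool frame: the origin (TCP) lies midway between the tips of the shut fingers; the grasp point (between the pads) lies pinch_z behind it (pinch_z is the distance from the TCP to the grasp point, in mm); z points along the fingers, y is the line along which they close (so a half turn about z gives the same grasp; the last joint's range is limited). The gripper opens to 88 mm and grips with 3 to 60 N. Pads are 20 mm wide; open, the fingers measure 115 mm over their backs; the gripper's body (75 mm by 178 mm) begins 61 mm behind the grasp point.
Start: joints at [-1.264, 0.423, 1.63, -0, 1.089, -0.019], TCP at [200.059, -592.099, 222.675] pointing down, gripper open.
Joint ranges: [-3, 3], [-0.9, 2.11], [0.09, 2.58], [-1.31, 4.45], [0.11, 2.69], [-2.54, 2.54]. Speed limits (rad/s): [2.39, 2.39, 3.01, 3.14, 3.14, 3.14].

INTERFACE

Orientations are given as a rotation vector (axis times angle).
In Python, from workcell import get_obs, get_image, close_job, pinch_z gives the robot as it stands.
- The arm moves only by the tool jog_arm, never from a script. Its argument "commands" is a list of rows, each a list of 3 entries, a list of its own where there are three numbers: the gripper command: -1 is shut, 1 is fully open, values between are in proportion, then the shift along the tool's x, y, z as a fraction of full scale, then the turn, a rotation vector about the tool's x, y, z as a fraction of full scale. In form: [[gripper, [tx, ty, tz], [rx, ry, rz]], ...]. A call has 1 to 10 rows; each row shifts and turns the commanded pose from where the row before left it, along the tool's axes as they then stand; what a row does not reach is not made up. Full scale, the value 1, is 0.1 m for a shift and 45 degrees for a turn. A row lasts 1/10 s, in which the tool goes at most 50 mm and 8.59 degrees, less where a joint would pass 70% of its speed; a pose out of reach is approached as far as the arm can. A call with a number of a shift or a turn outside -1 to 1 is refused whole. A call with a gripper value outside its range is refused whole. The fingers move at their own pace and stop on an object; the grip force is fixed at half the most. Time passes only in rows, so rows that do not move let the fingers close. It gives the time, the measured TCP pose, the force, the opening and the grip force at its end, in the units of the state.
- get_obs(): the state, without advancing time (a new reading comes with each control period).
- get_image(name): name is "side" or "top"; returns a dict with "image" (420x560x3 uint8, blue, green, red), "z_map" (420x560 float32, mm along the optical axis (not along the pixel's ray), 0 where there is no reading), "intrinsics" (3x3 intrinsics, pixels), "k1" (the pictures are not rectified: a ray, as slopes to the right and down, at radius r is drawn at 1 + k1 r^2 times it, then the intrinsics apply), "eye" and "orientation" of the camera in the world. Camera axes: x right, y down, z forward; pixel columns grow to the right and rows downward; lengths in mm; the calibration is good to about 2 mm. A picture is of the moment at which its call begins.
- close_job(): hands the job in; it is judged then, once.
The state is a dict: "t": time; "qpos": joint angles; "qvel": joint speeds; "joint_torque": joint torques, N m; "ee_pos": TCP position; "orientation": TCP orientation; "ft_force": force on the tool from outside, world axes, zero at the start; "moment": the same for the moment, N m; "width": finger opening in mm; "grasp_force": force on a finger pad.
Only numpy, scipy, OpenCV 4.12 (cv2) and the standard library are available. Lean on these libraries where they do the work, as an engineer would, in place of code of your own. Each camera call takes 0.05 s, during which the arm holds its last target. There are 200 camera calls.

## Working session

There is one attempt and no reset: what is moved stays moved. The work goes in short steps, Python scripts to look and compute and a tool call to move; the robot and the scene stay as the last step left them, time stands still between calls to the robot, and variables do not carry over. Pictures are saved under pics/ and viewed, at most 14 in all, crops included, and the job is handed in when it is done.

Besides the shell and the picture viewer there is one more tool, called after "Call:" as name(argument=value, ...) on one line, values as JSON. jog_arm: Moves the arm, as the interface text tells. Its arguments: {"type":"object","properties":{"commands":{"type":"array","items":{"type":"array"}}},"required":["commands"]}

```bash
mkdir -p pics; ls; python3 - <<'E'
from workcell import get_obs,get_image,pinch_z
import cv2,pickle
print(pinch_z,get_obs())
for n in("side","top"):
    d=get_image(n);pickle.dump(d,open(n+"0.pkl","wb"));cv2.imwrite(f"pics/{n}0.png",d["image"])
    print(d["intrinsics"],d["k1"],d["eye"],d["orientation"])
E
```

```text
pics
18.700000000000003 {'t': 0.0, 'qpos': array([-1.26397501e+00,  4.23875291e-01,  1.63067671e+00, -3.33305485e-05,
        1.08860142e+00, -1.90127726e-02]), 'qvel': array([ 0.00147616, -0.00155589, -0.0001069 , -0.000481  , -0.0005434 ,
       -0.00059767]), 'joint_torque': array([-1.64549027e-03, -5.44638956e+01, -2.73671025e+01,  6.43301150e-02,
        2.27194384e-02, -1.09589748e-04]), 'ee_pos': array([ 199.90232425, -591.58281714,  221.88541161]), 'orientation': array([-3.09846880e+00, -5.09332006e-01,  3.97278773e-04]), 'ft_force': array([-0.23072106,  0.03071932,  0.58959038]), 'moment': array([-0.02155762,  0.05332531, -0.04672467]), 'grasp_force': 0.0, 'width': 87.76879774405344}
[[537.33738567   0.         278.8063255 ]
 [  0.         537.33738567 205.0866948 ]
 [  0.           0.           1.        ]] -0.0018677734302983556 [-476.62728852 1131.97877373  951.56535739] [-0.9348224  2.2391807 -1.3349728]
[[383.31710846   0.         282.67128141]
 [  0.         383.31710846 202.76420035]
 [  0.           0.           1.        ]] 0.005011676990644502 [ 390.91824744   49.21158704 1211.20133653] [-2.15882122  2.15550983 -0.16591966]
```

View pics/top0.png

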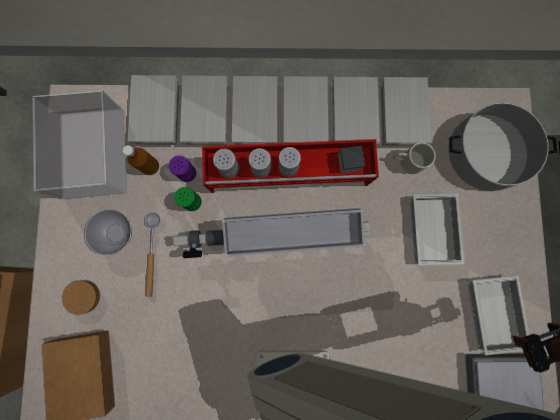

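View pics/side0.png

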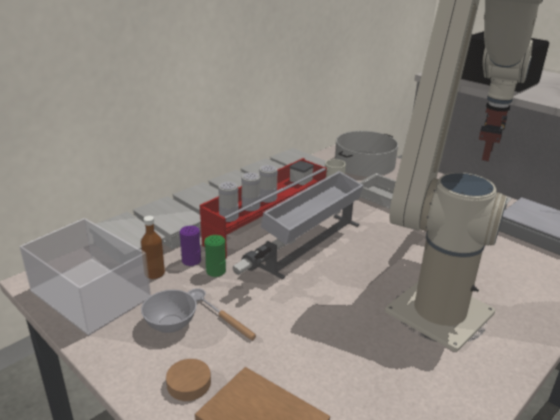

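The top view shows three shakers in the red shelf at (225,162), (260,162) and (289,160), with the tin at (351,158). The ledge runs from (223,235) to (363,230). The black thumbscrew bar is at about (192,253), and the free end of the shaft is at about (178,239).

```bash
cat > h.py <<'E'
import numpy as np,cv2,pickle
from scipy.spatial.transform import Rotation as R
from workcell import get_obs,get_image,pinch_z
def cloud(d):
    K=d["intrinsics"];z=d["z_map"].astype(float);v,u=np.mgrid[:z.shape[0],:z.shape[1]]
    x=(u-K[0,2])/K[0,0];y=(v-K[1,2])/K[1,1];r2=x*x+y*y
    for _ in range(3): s=1+d["k1"]*r2;r2=(x*x+y*y)/s**2
    P=np.stack([x/s*z,y/s*z,z],-1)@R.from_rotvec(d["orientation"]).as_matrix().T+d["eye"]
    P[z==0]=np.nan
    return P
def proj(d,p):
    c=(np.atleast_2d(p)-d["eye"])@R.from_rotvec(d["orientation"]).as_matrix()
    s=c[:,:2]/c[:,2:];s=s*(1+d["k1"]*(s**2).sum(1,keepdims=True));K=d["intrinsics"]
    return s*[K[0,0],K[1,1]]+[K[0,2],K[1,2]]
def crop(d,r0,r1,c0,c1,f,name):
    cv2.imwrite("pics/"+name,cv2.resize(d["image"][r0:r1,c0:c1],None,fx=f,fy=f,interpolation=cv2.INTER_CUBIC))
E
python3 - <<'E'
from h import *
np.set_printoptions(precision=1,suppress=True)
t=pickle.load(open("top0.pkl","rb"));s=pickle.load(open("side0.pkl","rb"))
P=cloud(t);S=cloud(s)
print("table",P[270,200],P[350,180],S[350,300])
for n,(u,v) in dict(sh0=(225,158),sh1=(260,158),sh2=(289,157),tin=(351,158),screw=(192,253),ledge=(293,232),lipL=(224,235),lipR=(362,230),fl=(179,239),tube=(213,238)).items(): print(n,P[v,u])
# ledge interior plane
q=P[222:244,235:355].reshape(-1,3);q=q[np.isfinite(q).all(1)];
q=q[(q[:,2]>110)&(q[:,2]<150)]
A=np.c_[q[:,:2],np.ones(len(q))];w=np.ones(len(q),bool)
for _ in range(6):
    c=np.linalg.lstsq(A[w],q[w,2],rcond=None)[0];w=abs(A@c-q[:,2])<2.5
print("plane",c[:2]*1000,c[2],w.sum(),"slope",np.arctan(np.hypot(*c[:2])),"yaw",np.arctan2(c[1],c[0]))
# rack lip: points above plane by 30..50
a=P.reshape(-1,3);a=a[np.isfinite(a).all(1)]
for lo,hi in((36,48),(-4,4)):
    h=(a-0)[:,2]-(a[:,:2]@c[:2]+c[2]);m=(h>lo)&(h<hi)&(abs(a[:,1]-10-0)<320)&(a[:,0]>220)&(a[:,0]<420)&(a[:,2]>100)
    r=cv2.minAreaRect(a[m][:,:2].astype(np.float32));print(r,m.sum(),a[m].min(0),a[m].max(0))
# shaker tops
m=(a[:,2]>200)&(a[:,2]<220)&(a[:,0]>400)&(a[:,0]<620)&(abs(a[:,1])<320);b=a[m]
print(m.sum(),np.c_[b[:,1],b[:,0]].min(0),np.c_[b[:,1],b[:,0]].max(0))
lab=np.unique(np.round(b[:,1]/10),return_counts=True);print(lab)
crop(t,205,275,160,260,8,"c_top.png");crop(s,220,290,220,320,8,"c_side.png")
E
```

```text
table [347.7 286.8  -0.4] [111.1 338.6   3.7] [165.6 379.7   1.2]
sh0 [649.5 187.4 213.1]
sh1 [650.2  94.2 212.3]
sh2 [653.6  16.6 211.1]
tin [ 665.3 -160.3  158.5]
screw [399.  282.9 138.8]
ledge [457.7   3.2 132.5]
lipL [446.7 190.7 176. ]
lipR [ 461.  -182.7  172.3]
fl [439.3 330.5  97.5]
tube [442.  231.9 103.9]
plane [201.5  14.6] 38.24513752942567 2014 slope 0.19933957661211793 yaw 0.07211811106936548
((405.7853698730469, 10.535736083984375), (24.117385864257812, 360.6925964355469), 0.10280671715736389) 343 [ 393.5 -169.8  157.5] [418.  190.9 170.9]
((412.086669921875, 152.6680908203125), (13.91624641418457, 310.62933349609375), 0.809844434261322) 204 [404.6  -2.6 119.2] [418.9 307.9 129.6]
5 [ 99.8 618.7] [196.2 619.9]
(array([10., 19., 20.]), array([1, 3, 1]))
```

View pics/c_top.png

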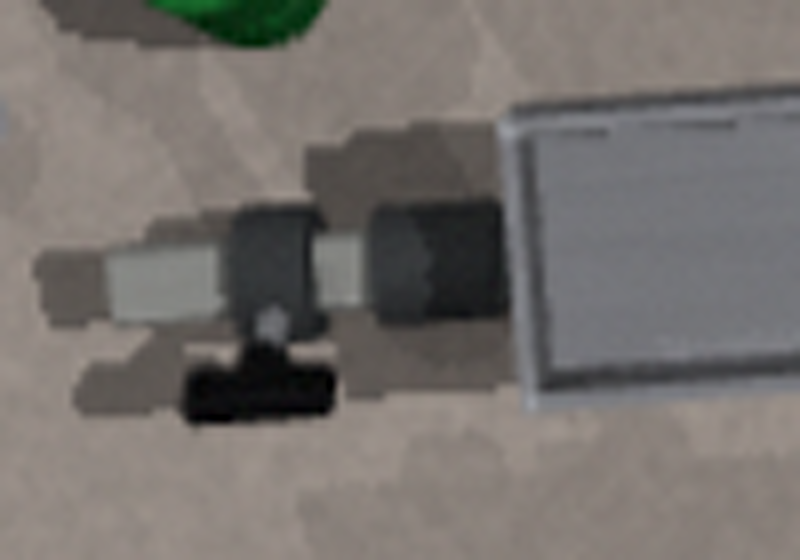

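View pics/c_side.png

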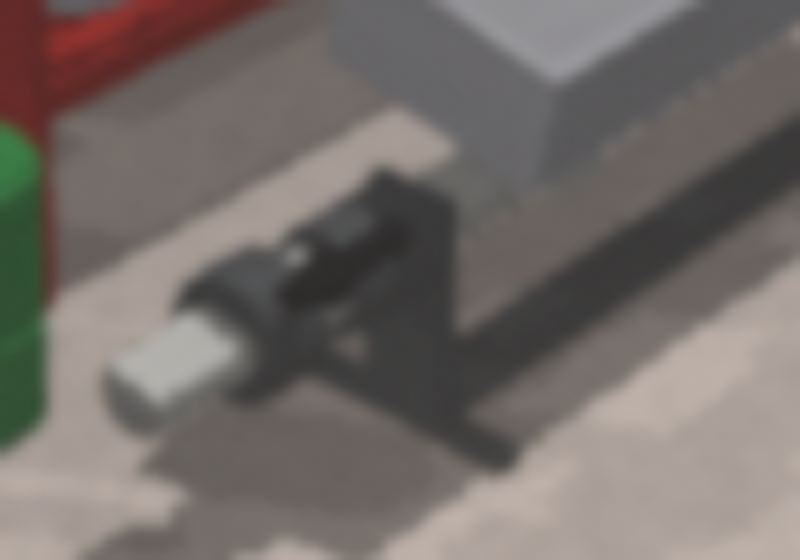

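The crops show the collar at top-view pixel (194,239) and the black bar running from (183,254) to (202,252), nearly parallel to the shaft. The flat faces up, at top pixels (174-187, 236-245) and side pixels (236-248, 262-271).

```bash
cat > rack.py <<'E'
from h import *
from scipy.optimize import least_squares
np.set_printoptions(precision=2,suppress=True)
t=pickle.load(open("top0.pkl","rb"));s=pickle.load(open("side0.pkl","rb"));P=cloud(t);S=cloud(s)
m=((P[...,2]>105)&(P[...,0]>380)&(P[...,0]<530)&(P[...,1]>-215)&(P[...,1]<207)).astype(np.uint8)
m=cv2.morphologyEx(m,cv2.MORPH_OPEN,np.ones((7,7)))
cs=max(cv2.findContours(m,0,1)[0],key=len)[:,0,:].astype(float)
def pose(p):
    x,y,yaw=p;Rz=R.from_euler('z',yaw).as_matrix();return np.array([x,y,132.]),Rz@R.from_euler('y',-.2).as_matrix(),Rz
def res(p):
    o,L,_=pose(p);c=o+np.array([[50,190,44],[50,-190,44],[-50,-190,44],[-50,190,44.]])@L.T
    q=proj(t,c).astype(np.float32);return [cv2.pointPolygonTest(q,(float(a),float(b)),True)-.5 for a,b in cs]
f=least_squares(res,[455,5,.05],loss='soft_l1');print("rack",f.x,np.sqrt(np.mean(f.fun**2)))
o,L,Rz=pose(f.x);org=o-[0,0,132]
np.save("rack.npy",f.x)
for nm,Q in(("top",P),("side",S)):
    a=(Q.reshape(-1,3)-org)@Rz; a=a[np.isfinite(a).all(1)]
    i=a[(abs(a[:,0])<36)&(abs(a[:,1])<170)&(a[:,2]>115)&(a[:,2]<150)]
    print(nm,"ledge int offset",np.median((i-[0,0,132])@R.from_euler('y',-.2).as_matrix()[:,2]),len(i))
    sh=a[(a[:,1]>306)&(a[:,1]<342)&(abs(a[:,0])<13)&(a[:,2]>86)]
    A=np.c_[sh[:,:2],np.ones(len(sh))];w=np.ones(len(sh),bool)
    for _ in range(8): c=np.linalg.lstsq(A[w],sh[w,2],rcond=None)[0];r=A@c-sh[:,2];w=abs(r)<1.8
    print("flat: angle about y",-np.arctan(c[0]),"slope y",c[1],"dist",c[2]+c[1]*325-85,w.sum(),len(sh),r[w].std())
    z=a[(a[:,1]>309)&(a[:,1]<340)&(abs(a[:,0])<20)&(a[:,2]>70)]
    for x0 in range(-18,18,4):
        k=z[(z[:,0]>=x0)&(z[:,0]<x0+4)]
        if len(k):print(x0+2,len(k),np.median(k[:,2]).round(1),end=" | ")
    print()
    hd=a[(a[:,1]>250)&(a[:,1]<320)&(a[:,2]>118)&(a[:,0]<0)&(a[:,0]>-90)]
    print("head",len(hd),hd.mean(0),hd.min(0),hd.max(0))
E
python3 rack.py
```

```text
rack [463.88   5.     0.04] 2.5394539164190584
top ledge int offset -0.13774397118694393 3080
flat: angle about y -0.0338407947061242 slope y 0.011411022614055799 dist 10.254408536942606 42 69 0.8833001272832958
-16 11 93.8 | -12 20 94.8 | -8 13 95.4 | -4 15 97.9 | 0 17 93.8 | 
head 158 [-51.95 281.97 133.95] [-63.67 256.05 119.33] [-32.84 307.73 142.27]
side ledge int offset 1.8546238265175274 948
flat: angle about y -0.14525881672844043 slope y 0.10838124089108836 dist 12.453142637110119 22 32 0.927825142699646
-16 12 96.5 | -12 9 95.6 | -8 10 97.9 | -4 9 97.8 | 0 4 96.0 | 
head 99 [-58.12 290.16 135.71] [-66.4  260.64 119.71] [-40.28 312.62 143.8 ]
```

```bash
python3 - <<'E'
from h import *
t=pickle.load(open("top0.pkl","rb"));crop(t,200,260,330,390,8,"c_tr.png")
s=pickle.load(open("side0.pkl","rb"));crop(s,165,285,230,380,5,"c_s2.png")
E
```

```text
(no output)
```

View pics/c_tr.png

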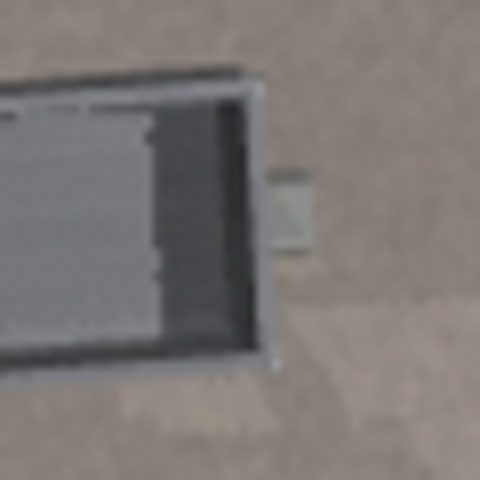

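View pics/c_s2.png

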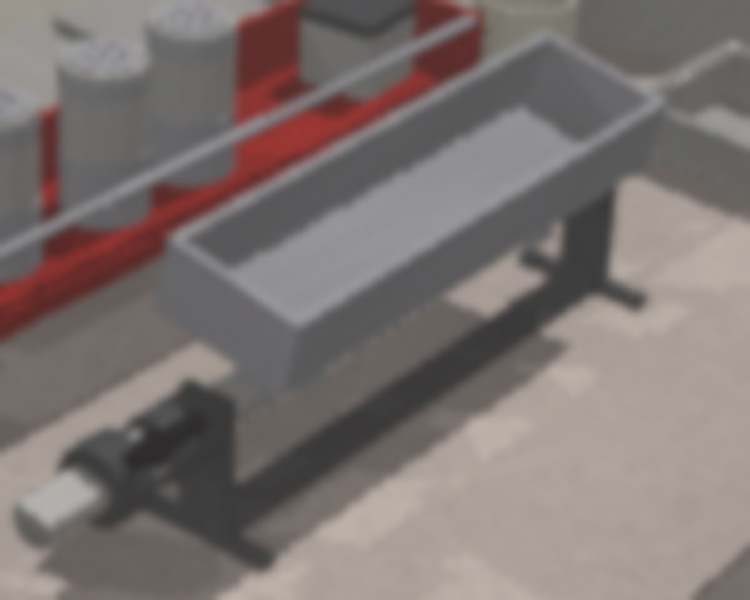

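Right-end lip corners in the top view are at about (362.8,211) and (364.7,246.2). In the side view the four lip-top corners are at about (265,213), (289.6,229.4), (339.6,172.6) and (362,184.6).

```bash
cat > rack.py <<'E'
from h import *
from scipy.optimize import least_squares
np.set_printoptions(precision=2,suppress=True)
t=pickle.load(open("top0.pkl","rb"));s=pickle.load(open("side0.pkl","rb"));P=cloud(t);S=cloud(s)
C=np.array([[50,190,44],[50,-190,44],[-50,-190,44],[-50,190,44.]])
T=np.array([[222.9,220],[362.8,211],[364.7,246.2],[226.2,256]]);U=np.array([[265,213],[339.6,172.6],[362,184.6],[289.6,229.4]])
def pose(p):
    x,y,yaw=p;Rz=R.from_euler('z',yaw).as_matrix();return np.array([x,y,132.]),Rz@R.from_euler('y',-.2).as_matrix(),Rz
def res(p,w=1):
    o,L,_=pose(p);c=o+C@L.T;return np.r_[(proj(t,c)-T).ravel(),w*(proj(s,c)-U).ravel()]
for w in(0,1):
    f=least_squares(lambda p:res(p,w),[455,5,.05],x_scale=[1,1,.01]);print("rack",f.x,f.fun)
np.save("rack.npy",f.x)
o,L,Rz=pose(f.x);org=o-[0,0,132]
for nm,d,Q in(("top",t,P),("side",s,S)):
    a=(Q.reshape(-1,3)-org)@Rz;u=np.tile(np.arange(560),420);v=np.repeat(np.arange(420),560);ok=np.isfinite(a).all(1);a=a[ok]
    i=a[(abs(a[:,0])<36)&(abs(a[:,1])<170)&(a[:,2]>115)&(a[:,2]<150)]
    print(nm,"ledge int offset",np.median((i-[0,0,132])@R.from_euler('y',-.2).as_matrix()[:,2]),len(i))
    z=a[(a[:,1]>309)&(a[:,1]<340)&(abs(a[:,0])<24)&(a[:,2]>70)]
    for x0 in range(-22,22,4):
        k=z[(z[:,0]>=x0)&(z[:,0]<x0+4)]
        if len(k):print(x0+2,len(k),np.median(k[:,2]).round(1),k[:,2].std().round(1),end=" | ")
    print()
    hd=a[(a[:,1]>250)&(a[:,1]<320)&(a[:,2]>118)&(a[:,0]<0)&(a[:,0]>-90)]
    print("head",len(hd),hd.mean(0),hd.min(0),hd.max(0))
    for th in(-.25,-.12,0,.12,.25): # predicted edges of flat and shaft outline at the end
        n=np.array([np.sin(th),0,np.cos(th)]);e=np.array([np.cos(th),0,-np.sin(th)])
        pts=np.array([[0,y,85]+10*n+sg*11*e for y in(306,345) for sg in(-1,1)])
        print(th,proj(d,org+pts@Rz.T).round(1).tolist())
E
python3 rack.py
```

```text
rack [460.26   1.67   0.07] [-0.26 -0.35  0.56 -0.78  0.54  0.58 -0.81  0.49 -0.   -0.    0.   -0.
  0.    0.    0.    0.  ]
rack [460.88   1.93   0.07] [-0.4  -0.32  0.37 -1.26  0.48  0.09 -0.82  0.51 -1.03 -0.45 -0.05 -1.42
  1.79  0.82  0.46  1.06]
top ledge int offset -0.755300730226124 3103
-12 13 91.3 3.0 | -8 15 92.6 2.4 | -4 14 94.0 2.0 | 0 16 94.6 1.8 | 4 16 95.6 1.4 | 8 15 96.5 2.5 | 12 13 94.9 1.7 | 16 6 91.5 1.9 | 
head 158 [-40.51 286.2  133.95] [-52.31 260.26 119.33] [-21.42 312.09 142.27]
-0.25 [[187.8, 243.9], [187.1, 236.4], [174.2, 244.9], [173.5, 237.4]]
-0.12 [[187.6, 243.5], [187.1, 235.9], [174.1, 244.5], [173.6, 236.9]]
0 [[187.5, 243.1], [187.2, 235.5], [173.9, 244.1], [173.7, 236.5]]
0.12 [[187.4, 242.7], [187.3, 235.1], [173.8, 243.6], [173.8, 236.1]]
0.25 [[187.3, 242.1], [187.4, 234.8], [173.7, 243.1], [173.9, 235.8]]
side ledge int offset 1.2000933137305942 880
-20 1 90.3 0.0 | -16 13 86.8 4.6 | -12 28 90.8 4.9 | -8 13 94.6 3.8 | -4 12 96.5 1.9 | 0 9 95.6 1.9 | 4 11 97.6 2.6 | 8 7 97.7 1.9 | 12 4 96.0 0.9 | 
head 99 [-46.44 294.57 135.71] [-55.38 265.11 119.71] [-28.81 317.   143.8 ]
-0.25 [[250.1, 263.6], [244.5, 259.1], [240.3, 269.8], [234.6, 265.1]]
-0.12 [[249.9, 263.0], [244.1, 259.2], [240.0, 269.2], [234.2, 265.2]]
0 [[249.6, 262.4], [243.8, 259.4], [239.7, 268.6], [233.9, 265.4]]
0.12 [[249.2, 261.9], [243.5, 259.6], [239.4, 268.0], [233.6, 265.7]]
0.25 [[248.8, 261.3], [243.2, 260.0], [238.9, 267.5], [233.4, 266.0]]
```

```bash
cat >> h.py <<'E'
rk=np.array([460.5,1.8,0.07])
try: rk=np.load("rack.npy")
except Exception: pass
RZ=R.from_euler('z',rk[2]).as_matrix();ORG=np.array([rk[0],rk[1],0]);LED=RZ@R.from_euler('y',-.2).as_matrix();LM=ORG+[0,0,132]
def world(p): return ORG+RZ@np.asarray(p,float)
def toolR(th,psi,base=RZ):
    """tool z against a z axis leaning th (about y of base); tool y at angle psi in that face from its x"""
    B=base@R.from_euler('y',th).as_matrix()
    y=B@[np.cos(psi),np.sin(psi),0];z=-B[:,2];return np.c_[np.cross(y,z),y,z]
def rows(cur,tgt,n=None,lin=45.,ang=.14):
    """cur,tgt: (pos,Rmat); identical rows in tool axes, fractions"""
    from scipy.linalg import expm,logm
    M=np.eye(4);M[:3,:3]=cur[1];M[:3,3]=cur[0];N=np.eye(4);N[:3,:3]=tgt[1];N[:3,3]=tgt[0]
    X=np.linalg.solve(M,N);G=np.real(logm(X))
    w=R.from_matrix(X[:3,:3]).magnitude()
    n=n or int(max(1,np.ceil(max(np.linalg.norm(G[:3,3])/lin,w/ang))))
    E=expm(G/n);return n,(E[:3,3]/100).round(3).tolist(),(R.from_matrix(E[:3,:3]).as_rotvec()/(np.pi/4)).round(3).tolist()
def now():
    o=get_obs();return o["ee_pos"],R.from_rotvec(o["orientation"]).as_matrix()
def plan(*tg):
    c=now()
    for g in tg: print(*rows(c,g));c=g
E
python3 - <<'E'
from h import *
from scipy.optimize import least_squares
np.set_printoptions(precision=2,suppress=True)
t=pickle.load(open("top0.pkl","rb"));s=pickle.load(open("side0.pkl","rb"))
for nm,d in(("top",t),("side",s)):
    a=((cloud(d).reshape(-1,3))-ORG)@RZ;a=a[np.isfinite(a).all(1)]
    z=a[(a[:,1]>309)&(a[:,1]<340)&(abs(a[:,0])<24)&(a[:,2]>80)][:,[0,2]]
    def f(p):
        q=z-[p[1],85+p[2]];n=q@[np.sin(p[0]),np.cos(p[0])];return np.maximum(n-10,np.linalg.norm(q,axis=1)-15)
    for th in(-.2,.2):
        r=least_squares(f,[th,0,0],loss='soft_l1');print(nm,"flat",r.x,r.cost)
    hd=a[(a[:,1]>250)&(a[:,1]<325)&(a[:,2]>122)&(a[:,0]<0)&(a[:,0]>-90)]
    h=np.array([26,6.5,10.])
    def g(p):
        B=R.from_euler('y',p[0]).as_matrix();c=B@[0,0,62]+[p[2],p[3],85]
        q=(hd-c)@B@R.from_euler('z',-p[1]).as_matrix();q=abs(q)-h[[1,0,2]]
        return np.linalg.norm(np.maximum(q,0),axis=1)+np.minimum(q.max(1),0)
    r=least_squares(g,[-.65,.1,0,286],x_scale=[.1,.1,1,1],loss='soft_l1');print("head",r.x,r.cost,len(hd))
    w=cloud(d).reshape(-1,3);im=d["image"].reshape(-1,3).astype(int)
    red=(im[:,2]>110)&(im[:,1]<50)&(im[:,0]<60)&(w[:,0]>500)&(w[:,0]<800)&(abs(w[:,1])<400)
    k=w[red];print("red",k.min(0),k.max(0),np.percentile(k[:,2],[5,50,95]))
    tp=w[(abs(w[:,2]-210)<8)&(w[:,0]>560)&(w[:,0]<760)&(abs(w[:,1])<260)]
    n,l=0,None
    o=np.argsort(tp[:,1]);tp=tp[o];br=np.r_[0,np.where(np.diff(tp[:,1])>6)[0]+1,len(tp)]
    for i,j in zip(br,br[1:]):
        if j-i>15:
            k=tp[i:j];print("shaker",j-i,(k.min(0)+k.max(0))/2,k.mean(0),np.ptp(k,0))
    tn=w[(abs(w[:,2]-161)<8)&(w[:,0]>570)&(w[:,0]<740)&(w[:,1]<-80)&(w[:,1]>-230)];print("tin",tn.mean(0),np.ptp(tn,0))
E
```

```text
top flat [-0.23  1.24 -0.27] 83.0407084674109
top flat [-0.24  1.21 -0.27] 83.04332437993199
head [ -0.79  -0.01   2.47 287.64] 105.09586173641031 155
red [ 594.56 -238.46   93.17] [721.78 262.72 154.19] [ 96.32 100.5  150.7 ]
shaker 380 [653.47  16.37 208.97] [652.83  16.15 210.03] [56.94 59.44 13.93]
shaker 385 [650.43  97.26 209.82] [648.63  96.91 210.  ] [58.54 59.28 14.12]
shaker 385 [647.65 192.39 209.33] [647.11 191.22 210.18] [57.83 57.03 13.9 ]
tin [ 668.8  -162.05  159.99] [ 85.19 113.95  13.32]
side flat [-0.11  0.86  1.37] 93.08272630916092
side flat [-0.12  0.89  1.38] 93.08301306579312
head [ -0.7   -0.09  -1.54 288.91] 87.18364146332046 95
red [ 595.33 -211.38   97.04] [716.6  268.33 153.97] [ 98.71 102.58 148.  ]
shaker 154 [650.57  22.23 209.19] [647.64  24.2  210.74] [60.01 58.84 13.55]
shaker 167 [646.24 100.84 209.77] [642.75 104.93 211.1 ] [58.82 58.5  15.48]
shaker 186 [646.03 196.37 209.24] [641.03 199.24 210.79] [65.4  57.77 14.45]
tin [ 668.08 -154.65  160.44] [ 90.49 140.14  14.88]
```

```bash
cat > scr.py <<'E'
from h import *
def S(th,psi,rad,y=286.5): # TCP pose at radius rad along the screw
    n=np.array([np.sin(th),0,np.cos(th)]);return world(np.array([1,y,85])+rad*n),toolR(th,psi)
E
python3 - <<'E'
from scr import *
print(S(-.72,0,140)[0],S(-.72,0,46)[0])
plan((np.array([480,-150,350.]),toolR(0,0)),(np.array([430,200,330.]),toolR(-.3,0)),S(-.72,0,140),S(-.72,0,46))
E
```

```text
[348.91115626 281.01008076 190.25280208] [410.72822185 285.53097181 119.58306354]
13 [0.432, -0.031, -0.098] [-0.0, -0.0, -0.129]
8 [0.441, -0.034, 0.021] [-0.048, 0.0, 0.0]
5 [0.173, -0.262, 0.183] [-0.107, -0.0, -0.0]
3 [0.0, -0.0, 0.313] [-0.0, -0.0, 0.0]
```

Call:
jog_arm(commands=[[1,[0.432,-0.031,-0.098],[0,0,-0.129]],[1,[0.432,-0.031,-0.098],[0,0,-0.129]],[1,[0.432,-0.031,-0.098],[0,0,-0.129]],[1,[0.432,-0.031,-0.098],[0,0,-0.129]],[1,[0.432,-0.031,-0.098],[0,0,-0.129]],[1,[0.432,-0.031,-0.098],[0,0,-0.129]],[1,[0.432,-0.031,-0.098],[0,0,-0.129]],[1,[0.432,-0.031,-0.098],[0,0,-0.129]],[1,[0.432,-0.031,-0.098],[0,0,-0.129]],[1,[0.432,-0.031,-0.098],[0,0,-0.129]]])

```text
t: 1.1
ee_pos: [473.5, -277.7, 320.7]
orientation: [-2.459, -1.955, 0.0]
ft_force: [-0.3, -1.0, 0.3]
width: 87.8
grasp_force: 0.0
```

Call:
jog_arm(commands=[[1,[0.432,-0.031,-0.098],[0,0,-0.129]],[1,[0.432,-0.031,-0.098],[0,0,-0.129]],[1,[0.432,-0.031,-0.098],[0,0,-0.129]],[1,[0.441,-0.034,0.021],[-0.048,0,0]],[1,[0.441,-0.034,0.021],[-0.048,0,0]],[1,[0.441,-0.034,0.021],[-0.048,0,0]],[1,[0.441,-0.034,0.021],[-0.048,0,0]],[1,[0.441,-0.034,0.021],[-0.048,0,0]],[1,[0.441,-0.034,0.021],[-0.048,0,0]],[1,[0,0,0],[0,0,0]]])

```text
t: 2.1
ee_pos: [440.2, 116.6, 335.0]
orientation: [2.022, 2.187, 0.249]
ft_force: [-1.3, -0.6, 0.4]
width: 88.1
grasp_force: 0.0
```

```bash
python3 - <<'E'
from scr import *
print(now()[0],get_obs()["qpos"])
plan((np.array([400,240,330.]),toolR(-.3,0)),S(-.72,0,140),S(-.72,0,46))
E
```

```text
[440.2335066  116.60096754 334.98910614] [ 0.25952489 -0.07621028  1.99240493 -0.04664933  1.00343437  0.2015813 ]
3 [0.42, -0.103, -0.009] [-0.031, -0.001, 0.002]
4 [0.112, -0.264, 0.262] [-0.134, -0.0, -0.0]
3 [0.0, -0.0, 0.313] [-0.0, -0.0, 0.0]
```

Call:
jog_arm(commands=[[1,[0.42,-0.103,-0.009],[-0.031,0,0.002]],[1,[0.42,-0.103,-0.009],[-0.031,0,0.002]],[1,[0.42,-0.103,-0.009],[-0.031,0,0.002]],[1,[0.112,-0.264,0.262],[-0.134,0,0]],[1,[0.112,-0.264,0.262],[-0.134,0,0]],[1,[0.112,-0.264,0.262],[-0.134,0,0]],[1,[0.112,-0.264,0.262],[-0.134,0,0]],[1,[0,0,0],[0,0,0]],[1,[0,0,0],[0,0,0]]])

```text
t: 3.0
ee_pos: [369.3, 256.6, 236.5]
orientation: [1.832, 1.927, 0.56]
ft_force: [0.6, 0.3, -0.6]
width: 87.7
grasp_force: 0.0
```

```bash
python3 - <<'E'
from scr import *
print(now()[0],get_obs()["qpos"],R.from_matrix(now()[1].T@S(-.72,0,140)[1]).as_rotvec())
plan(S(-.72,0,46))
t=get_image("top");s=get_image("side")
g=cv2.hconcat([cv2.resize(t["image"][205:285,150:230],None,fx=5,fy=5,interpolation=2),cv2.resize(s["image"][210:290,220:300],None,fx=5,fy=5,interpolation=2)])
cv2.imwrite("pics/pre.png",g)
E
```

```text
[369.25303792 256.62924292 236.46568238] [ 0.87907948  0.02452494  2.27855601 -0.84685856  0.60837028  1.48450855] [-0.12941889  0.03942295 -0.00853669]
3 [0.096, -0.115, 0.398] [-0.055, 0.017, -0.004]
```

View pics/pre.png

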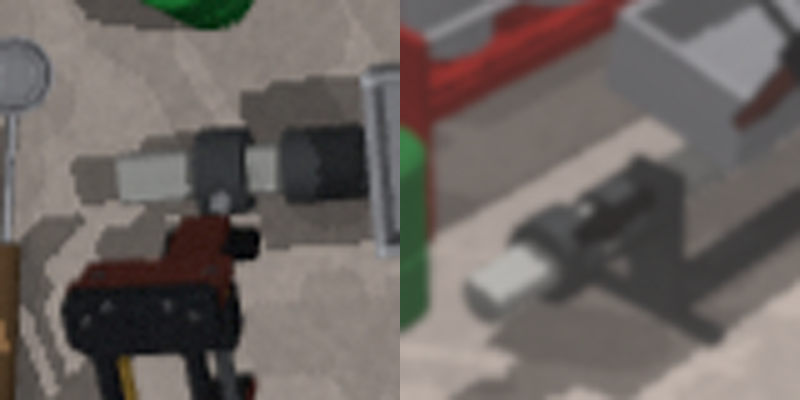

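The gripper is near the head, short of the pre-grasp pose. The bar end is visible at crop (240,242), and the fingers have not reached the bar yet.

```bash
python3 - <<'E'
from scr import *
print(rows(now(),S(-.72,0,125),5))
print(rows(S(-.72,0,125),S(-.72,0,46),4))
E
```

```text
(5, [0.052, -0.086, 0.081], [-0.032, 0.01, -0.003])
(4, [0.0, 0.0, 0.198], [-0.0, -0.0, 0.0])
```

Call:
jog_arm(commands=[[1,[0.052,-0.086,0.081],[-0.032,0.01,-0.003]],[1,[0.052,-0.086,0.081],[-0.032,0.01,-0.003]],[1,[0.052,-0.086,0.081],[-0.032,0.01,-0.003]],[1,[0.052,-0.086,0.081],[-0.032,0.01,-0.003]],[1,[0.052,-0.086,0.081],[-0.032,0.01,-0.003]],[1,[0,0,0],[0,0,0]],[1,[0,0,0],[0,0,0]]])

```text
t: 3.8
ee_pos: [355.5, 286.0, 191.6]
orientation: [1.755, 1.882, 0.683]
ft_force: [-0.3, 0.7, 0.7]
width: 87.4
grasp_force: 0.0
```

```bash
python3 - <<'E'
from scr import *
print(now()[0],S(-.72,0,125)[0],get_obs()["qpos"],R.from_matrix(now()[1].T@S(-.72,0,140)[1]).as_rotvec())
print(rows(now(),S(-.72,0,46),5))
E
```

```text
[355.46461931 285.98129673 191.61716444] [358.77558162 281.73149954 178.97571614] [ 1.01668977  0.17103989  2.34939714 -1.3093773   0.57908568  2.07649215] [-0.01709761  0.00894727  0.00012757]
(5, [-0.008, -0.01, 0.181], [-0.004, 0.002, 0.0])
```

```bash
cat >> scr.py <<'E'
def G(thp,tht,psi,back=0,y=286.5): # grasp point at head centre for collar angle thp, tool tilted tht, backed off
    Rm=toolR(tht,psi);g=world([1+62*np.sin(thp),y,85+62*np.cos(thp)]);return g+Rm[:,2]*(pinch_z-3-back),Rm
E
python3 - <<'E'
from scr import *
a=G(-.66,-.42,0,70);b=G(-.66,-.42,0,0)
print(a[0],b[0]);print(rows(now(),a,6));print(rows(a,b,5))
E
```

```text
[380.98471472 283.35572855 183.56024781] [409.45191965 285.43763151 119.64402199]
(6, [-0.007, 0.028, 0.035], [0.06, 0.002, -0.0])
(5, [-0.0, 0.0, 0.14], [-0.0, 0.0, -0.0])
```

Call:
jog_arm(commands=[[1,[-0.007,0.028,-0.05],[0.06,0.002,0]],[1,[-0.007,0.028,-0.05],[0.06,0.002,0]],[1,[-0.007,0.028,0.035],[0.06,0.002,0]],[1,[-0.007,0.028,0.035],[0.06,0.002,0]],[1,[-0.007,0.028,0.035],[0.06,0.002,0]],[1,[-0.007,0.028,0.035],[0.06,0.002,0]],[1,[0,0,0],[0,0,0]],[1,[0,0,0],[0,0,0]]])

```text
t: 4.6
ee_pos: [370.3, 281.9, 196.3]
orientation: [1.924, 2.064, 0.442]
ft_force: [-0.2, -0.3, 0.2]
width: 87.9
grasp_force: 0.0
```

```bash
python3 - <<'E'
from scr import *
a=G(-.66,-.42,0,70);b=G(-.66,-.42,0,0)
print(now()[0],get_obs()["qpos"],R.from_matrix(now()[1].T@a[1]).as_rotvec());print(rows(now(),b,6))
E
```

```text
[370.3251296  281.92524354 196.28490237] [ 0.80829354  0.1252869   2.21214047 -0.55028633  0.55228786  1.17390865] [ 0.00104344  0.0002459  -0.002451  ]
(6, [0.001, 0.008, 0.143], [0.0, 0.0, -0.001])
```

Call:
jog_arm(commands=[[1,[0.001,0.008,0.143],[0,0,0]],[1,[0.001,0.008,0.143],[0,0,0]],[1,[0.001,0.008,0.143],[0,0,0]],[1,[0.001,0.008,0.143],[0,0,0]],[1,[0.001,0.008,0.143],[0,0,0]],[1,[0.001,0.008,0.143],[0,0,0]],[1,[0,0,0],[0,0,0]],[1,[0,0,0],[0,0,0]]])

```text
t: 5.4
ee_pos: [408.2, 285.7, 119.2]
orientation: [1.922, 2.068, 0.439]
ft_force: [-0.8, -0.4, -0.3]
width: 87.7
grasp_force: 0.0
```

Call:
jog_arm(commands=[[-1,[0,0,0],[0,0,0]],[-1,[0,0,0],[0,0,0]],[-1,[0,0,0],[0,0,0]],[-1,[0,0,0],[0,0,0]],[-1,[0,0,0],[0,0,0]],[-1,[0,0,0],[0,0,0]],[-1,[0,0,0],[0,0,0]],[-1,[0,0,0],[0,0,0]],[-1,[0,0,0],[0,0,0]],[-1,[0,0,0],[0,0,0]]])

```text
t: 6.4
ee_pos: [408.9, 285.8, 119.6]
orientation: [1.922, 2.067, 0.44]
ft_force: [-5.4, -2.4, 15.2]
width: 16.8
grasp_force: 29.1
```

```bash
python3 - <<'E'
from scr import *
np.set_printoptions(precision=3,suppress=True)
o=get_obs();b=G(-.66,-.42,0,0)
print(o["ee_pos"],b[0],o["qpos"],R.from_matrix(now()[1].T@b[1]).as_rotvec(),o["width"],o["ft_force"],o["moment"])
g=now()[0]-now()[1][:,2]*pinch_z;print("grasp pt in rack",(g-ORG)@RZ)
t=get_image("top");s=get_image("side")
g=cv2.hconcat([cv2.resize(t["image"][205:285,150:230],None,fx=5,fy=5,interpolation=2),cv2.resize(s["image"][210:290,220:300],None,fx=5,fy=5,interpolation=2)])
cv2.imwrite("pics/grip.png",g)
E
```

```text
[408.866 285.763 119.552] [409.452 285.438 119.644] [ 0.744  0.331  2.204 -0.776  0.371  1.369] [-0.     0.001 -0.   ] 16.805096317279368 [-5.434 -2.437 15.17 ] [-0.479 -0.508 -0.33 ]
grasp pt in rack [-38.79  286.877 136.63 ]
```

View pics/grip.png

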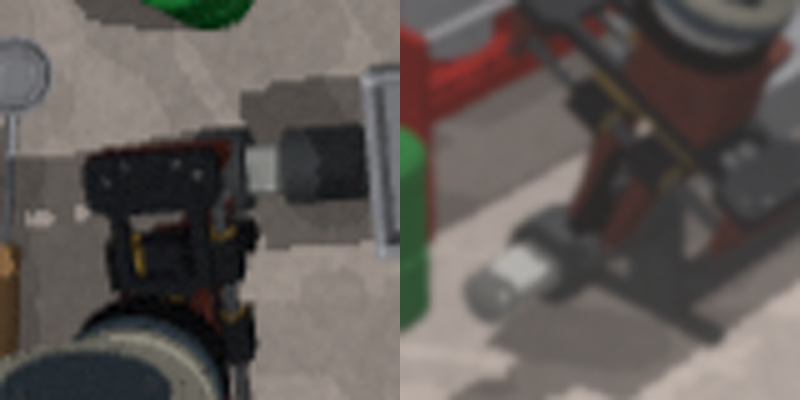

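The fingers are now on the bar (width 16.8 mm). Next I swing it along the arc about the shaft.

```bash
python3 - <<'E'
from scr import *
a=G(-.43,-.31,0);b=G(-.19,-.19,0)
print(rows(now(),a,5));print(rows(a,b,5))
E
```

```text
(5, [-0.001, 0.025, -0.004], [0.028, 0.0, -0.0])
(5, [-0.0, 0.026, -0.001], [0.031, -0.0, 0.0])
```

Call:
jog_arm(commands=[[-1,[0,0.025,-0.004],[0.028,0,0]],[-1,[0,0.025,-0.004],[0.028,0,0]],[-1,[0,0.025,-0.004],[0.028,0,0]],[-1,[0,0.025,-0.004],[0.028,0,0]],[-1,[0,0.025,-0.004],[0.028,0,0]],[-1,[0,0,0],[0,0,0]],[-1,[0,0,0],[0,0,0]]])

```text
t: 7.2
ee_pos: [421.1, 286.9, 126.6]
orientation: [1.983, 2.131, 0.335]
ft_force: [4.5, -3.6, 4.5]
width: 13.7
grasp_force: 29.9
```

Call:
jog_arm(commands=[[-1,[0,0.026,-0.001],[0.031,0,0]],[-1,[0,0.026,-0.001],[0.031,0,0]],[-1,[0,0.026,-0.001],[0.031,0,0]],[-1,[0,0.026,-0.001],[0.031,0,0]],[-1,[0,0.026,-0.001],[0.031,0,0]],[-1,[0,0,0],[0,0,0]],[-1,[0,0,0],[0,0,0]],[-1,[0,0,0],[0,0,0]],[-1,[0,0,0],[0,0,0]]])

```text
t: 8.1
ee_pos: [432.3, 287.6, 129.6]
orientation: [2.047, 2.202, 0.208]
ft_force: [2.6, -3.0, 2.1]
width: 13.1
grasp_force: 30.0
```

```bash
python3 - <<'E'
from scr import *
np.set_printoptions(precision=3,suppress=True)
o=get_obs();b=G(-.19,-.19,0)
print(o["ee_pos"],b[0],o["qpos"],R.from_matrix(now()[1].T@b[1]).as_rotvec(),o["width"],o["ft_force"],o["moment"])
E
```

```text
[432.255 287.602 129.633] [432.258 287.106 130.467] [ 0.623  0.353  2.036 -0.175  0.598  0.686] [-0.001 -0.    -0.   ] 13.112358626106746 [ 2.624 -3.023  2.087] [-0.695 -0.681 -0.187]
```

Call:
jog_arm(commands=[[-1,[0,0,0],[0,0,0.17]],[-1,[0,0,0],[0,0,0.17]],[-1,[0,0,0],[0,0,0.17]],[-1,[0,0,0],[0,0,0.17]],[-1,[0,0,0],[0,0,0.17]],[-1,[0,0,0],[0,0,0.17]],[-1,[0,0,0],[0,0,0.17]],[-1,[0,0,0],[0,0,0.17]],[-1,[0,0,0],[0,0,0.17]],[-1,[0,0,0],[0,0,0]]])

```text
t: 9.1
ee_pos: [432.1, 287.7, 129.6]
orientation: [3.026, 0.678, 0.289]
ft_force: [1.4, -1.8, 1.4]
width: 12.6
grasp_force: 30.0
```

Call:
jog_arm(commands=[[-1,[0,0,0],[0,0,0]],[-1,[0,0,0],[0,0,0]],[1,[0,0,0],[0,0,0]],[1,[0,0,0],[0,0,0]],[1,[0,0,0],[0,0,0]],[1,[0,0,0],[0,0,0]],[1,[0,0,0],[0,0,0]],[1,[0,0,0],[0,0,0]],[1,[0,0,0],[0,0,0]],[1,[0,0,0],[0,0,0]]])

```text
t: 10.1
ee_pos: [432.0, 287.7, 129.5]
orientation: [3.026, 0.679, 0.288]
ft_force: [-0.4, -0.9, -0.1]
width: 73.2
grasp_force: 0.0
```

```bash
python3 - <<'E'
from scr import *
np.set_printoptions(precision=3,suppress=True)
o=get_obs();b=G(-.19,-.19,0)
print(o["ee_pos"],o["qpos"],R.from_matrix(b[1].T@now()[1]).as_rotvec(),o["width"],o["ft_force"])
E
```

```text
[432.021 287.66  129.536] [ 0.622  0.353  2.036 -0.173  0.599  1.887] [ 0.002 -0.001  1.202] 73.20372377009761 [-0.372 -0.905 -0.068]
```

Call:
jog_arm(commands=[[1,[0,0,-0.15],[0,0,-0.18]],[1,[0,0,-0.15],[0,0,-0.18]],[1,[0,0,0],[0,0,-0.18]],[1,[0,0,0],[0,0,-0.18]],[1,[0,0,0],[0,0,-0.18]],[1,[0,0,0],[0,0,-0.18]],[1,[0,0,0],[0,0,-0.18]],[1,[0,0,0],[0,0,-0.18]],[1,[0,0,0],[0,0,-0.18]],[1,[0,0,0],[0,0,-0.18]]])

```text
t: 11.1
ee_pos: [426.4, 287.2, 159.0]
orientation: [1.789, 2.401, 0.184]
ft_force: [-0.2, -0.4, -0.1]
width: 87.6
grasp_force: 0.0
```

Call:
jog_arm(commands=[[1,[0,0,0],[0,0,-0.18]],[1,[0,0,0],[0,0,-0.18]],[1,[0,0,0],[0,0,-0.18]],[1,[0,0,0],[0,0,-0.18]],[1,[0,0,0],[0,0,-0.18]],[1,[0,0,0],[0,0,-0.18]],[1,[0,0,0],[0,0,-0.18]],[1,[0,0,0],[0,0,-0.18]],[1,[0,0,0],[0,0,-0.18]],[1,[0,0,0],[0,0,-0.18]]])

```text
t: 12.1
ee_pos: [426.4, 287.2, 159.0]
orientation: [-0.197, 2.948, 0.002]
ft_force: [-0.9, 0.5, -0.3]
width: 87.5
grasp_force: 0.0
```

Call:
jog_arm(commands=[[1,[0,0,0],[0,0,-0.18]],[1,[0,0,0],[0,0,-0.18]],[1,[0,0,0],[0,0,-0.04]],[1,[0,0,0],[0,0,0]]])

```text
t: 12.5
ee_pos: [426.4, 287.2, 159.0]
orientation: [-0.648, 2.884, -0.041]
ft_force: [0.1, 0.1, 0.6]
width: 88.0
grasp_force: 0.0
```

```bash
python3 - <<'E'
from scr import *
np.set_printoptions(precision=3,suppress=True)
o=get_obs();b=G(-.19,-.19,np.pi-1.202,-1)
print(o["ee_pos"],b[0],o["qpos"],R.from_matrix(b[1].T@now()[1]).as_rotvec(),o["width"],o["ft_force"])
b=(np.array([432.0,287.7,129.5]),b[1]);print(rows(now(),b,3))
E
```

```text
[426.4   287.202 158.978] [432.447 287.119 129.485] [ 0.629  0.295  2.028 -0.16   0.665 -1.265] [-0.001  0.002  0.   ] 88.02858965231593 [0.082 0.135 0.61 ]
(3, [-0.0, 0.0, 0.1], [0.0, -0.001, -0.0])
```

Call:
jog_arm(commands=[[1,[0,0,0.1],[0,0,0]],[1,[0,0,0.1],[0,0,0]],[1,[0,0,0.1],[0,0,0]],[-1,[0,0,0],[0,0,0]],[-1,[0,0,0],[0,0,0]],[-1,[0,0,0],[0,0,0]],[-1,[0,0,0],[0,0,0]],[-1,[0,0,0],[0,0,0]],[-1,[0,0,0],[0,0,0]],[-1,[0,0,0],[0,0,0]]])

```text
t: 13.5
ee_pos: [432.1, 287.7, 129.7]
orientation: [-0.647, 2.884, -0.041]
ft_force: [0.2, -0.2, 1.2]
width: 35.6
grasp_force: 0.0
```

Call:
jog_arm(commands=[[-1,[0,0,0],[0,0,0]],[-1,[0,0,0],[0,0,0]],[-1,[0,0,0],[0,0,0]],[-1,[0,0,0],[0,0,0.16]],[-1,[0,0,0],[0,0,0.16]],[-1,[0,0,0],[0,0,0.16]],[-1,[0,0,0],[0,0,0.16]],[-1,[0,0,0],[0,0,0.16]],[-1,[0,0,0],[0,0,0.16]],[-1,[0,0,0],[0,0,0]]])

```text
t: 14.5
ee_pos: [432.0, 287.8, 129.5]
orientation: [0.462, 2.922, 0.064]
ft_force: [-0.2, 1.4, -0.3]
width: 12.8
grasp_force: 30.0
```

```bash
python3 - <<'E'
from scr import *
np.set_printoptions(precision=3,suppress=True)
o=get_obs();b=G(-.19,-.19,np.pi-1.202,-1)
print(o["ee_pos"],o["qpos"],R.from_matrix(b[1].T@now()[1]).as_rotvec(),o["width"],o["ft_force"],o["moment"],o["moment"]@now()[1])
E
```

```text
[432.044 287.823 129.548] [ 0.623  0.353  2.036 -0.173  0.599 -0.499] [-0.     0.002  0.755] 12.76265621573011 [-0.219  1.427 -0.299] [ 0.299 -0.032  0.05 ] [-0.298  0.063  0.006]
```

Now at about 1.96 plus the starting offset. I'll turn the rest in small steps, watching the torque.

Call:
jog_arm(commands=[[-1,[0,0,0],[0,0,0.12]],[-1,[0,0,0],[0,0,0.12]],[-1,[0,0,0],[0,0,0.12]],[-1,[0,0,0],[0,0,0.06]],[-1,[0,0,0],[0,0,0]],[-1,[0,0,0],[0,0,0]]])

```text
t: 15.1
ee_pos: [432.1, 287.9, 129.6]
orientation: [0.932, 2.816, 0.108]
ft_force: [1.1, 1.6, -2.0]
width: 12.8
grasp_force: 30.0
```

```bash
python3 - <<'E'
from scr import *
np.set_printoptions(precision=3,suppress=True)
o=get_obs();b=G(-.19,-.19,np.pi-1.202,-1)
print(o["ee_pos"],o["qpos"],R.from_matrix(b[1].T@now()[1]).as_rotvec(),o["width"],o["ft_force"],o["moment"],o["moment"]@now()[1])
E
```

```text
[432.139 287.915 129.574] [ 0.623  0.353  2.036 -0.173  0.598 -0.173] [-0.     0.002  1.081] 12.81685956693598 [ 1.067  1.593 -1.969] [ 0.565 -0.076  0.077] [-0.502  0.279  0.029]
```

Call:
jog_arm(commands=[[-1,[0,0,0],[0,0,0.08]],[-1,[0,0,0],[0,0,0.08]],[-1,[0,0,0],[0,0,0]],[-1,[0,0,0],[0,0,0]]])

```text
t: 15.5
ee_pos: [432.2, 287.9, 129.6]
orientation: [1.108, 2.756, 0.124]
ft_force: [1.5, 2.4, -1.3]
width: 12.6
grasp_force: 30.0
```

```bash
python3 - <<'E'
from scr import *
np.set_printoptions(precision=3,suppress=True)
o=get_obs();b=G(-.19,-.19,np.pi-1.202,-1)
print(o["ee_pos"],o["qpos"],R.from_matrix(b[1].T@now()[1]).as_rotvec(),o["width"],o["ft_force"],o["moment"],o["moment"]@now()[1])
E
```

```text
[432.18  287.872 129.583] [ 0.623  0.353  2.036 -0.173  0.598 -0.048] [0.    0.002 1.206] 12.6408499770775 [ 1.478  2.441 -1.291] [ 0.558 -0.186  0.416] [-0.577  0.303 -0.307]
```

Call:
jog_arm(commands=[[1,[0,0,0],[0,0,0]],[1,[0,0,0],[0,0,0]],[1,[0,0,0],[0,0,0]],[1,[0,0,0],[0,0,0]],[1,[0,0,0],[0,0,0]],[1,[0,0,0],[0,0,0]],[1,[0,0,0],[0,0,0]],[1,[0,0,-0.3],[0,0,0]],[1,[0,0,-0.4],[0,0,0]],[1,[0,0,-0.4],[0,0,0]]])

```text
t: 16.5
ee_pos: [410.9, 285.8, 238.3]
orientation: [1.113, 2.756, 0.121]
ft_force: [0.5, 0.5, 0.6]
width: 86.8
grasp_force: 0.0
```

```bash
python3 - <<'E'
from scr import *
o=get_obs();print(o["ee_pos"],o["qpos"],o["width"])
print(rows(now(),(np.array([560,-120,360.]),toolR(0,0))))
print(rows(now(),(np.array([560,-120,360.]),toolR(0,np.pi))))
E
```

```text
[410.87424151 285.7826059  238.32112453] [ 0.64635874  0.15198571  1.98735141 -0.13459479  0.85041651 -0.07540223] 86.81049146823294
(11, [-0.404, -0.038, -0.09], [0.021, 0.008, 0.084])
(18, [-0.003, -0.309, -0.082], [-0.006, 0.016, -0.17])
```

Call:
jog_arm(commands=[[1,[-0.404,-0.038,-0.09],[0.021,0.008,0.084]],[1,[-0.404,-0.038,-0.09],[0.021,0.008,0.084]],[1,[-0.404,-0.038,-0.09],[0.021,0.008,0.084]],[1,[-0.404,-0.038,-0.09],[0.021,0.008,0.084]],[1,[-0.404,-0.038,-0.09],[0.021,0.008,0.084]],[1,[-0.404,-0.038,-0.09],[0.021,0.008,0.084]],[1,[-0.404,-0.038,-0.09],[0.021,0.008,0.084]],[1,[-0.404,-0.038,-0.09],[0.021,0.008,0.084]],[1,[-0.404,-0.038,-0.09],[0.021,0.008,0.084]],[1,[-0.404,-0.038,-0.09],[0.021,0.008,0.084]]])

```text
t: 17.5
ee_pos: [559.3, -80.5, 350.0]
orientation: [2.054, 2.359, 0.009]
ft_force: [0.4, 0.4, -0.0]
width: 88.2
grasp_force: 0.0
```

Call:
jog_arm(commands=[[1,[-0.404,-0.038,-0.09],[0.021,0.008,0.084]],[1,[0,0,0],[0,0,0]]])

```text
t: 17.7
ee_pos: [561.8, -123.6, 359.9]
orientation: [2.143, 2.296, -0.003]
ft_force: [0.6, 0.4, 0.5]
width: 87.9
grasp_force: 0.0
```

```bash
cat > look.py <<'E'
from h import *
def shakers(d,zc=210,xr=(560,760)):
    w=cloud(d).reshape(-1,3);tp=w[(abs(w[:,2]-zc)<9)&(w[:,0]>xr[0])&(w[:,0]<xr[1])&(abs(w[:,1])<260)]
    tp=tp[np.argsort(tp[:,1])];br=np.r_[0,np.where(np.diff(tp[:,1])>6)[0]+1,len(tp)]
    return [(j-i,((tp[i:j].min(0)+tp[i:j].max(0))/2).round(1),tp[i:j].mean(0).round(1),np.ptp(tp[i:j],0).round(0)) for i,j in zip(br,br[1:]) if j-i>40]
E
python3 - <<'E'
from look import *
print(get_obs()["ee_pos"],get_obs()["qpos"])
t=get_image("top");s=get_image("side");pickle.dump(t,open("top1.pkl","wb"));pickle.dump(s,open("side1.pkl","wb"))
for d in(t,s): print(*shakers(d),sep="\n")
c=cv2.resize(t["image"][120:270,150:400],None,fx=3.2,fy=3.2,interpolation=2)
a=cv2.hconcat([cv2.resize(t["image"][220:270,165:215],None,fx=7,fy=7,interpolation=2),cv2.resize(s["image"][230:280,230:280],None,fx=7,fy=7,interpolation=2)])
cv2.imwrite("pics/tight.png",a)
E
```

```text
[ 561.82043018 -123.60412863  359.87167098] [-0.23609813  0.22091673  1.59377009 -0.00219386  1.32715554 -0.30464466]
(np.int64(382), array([652.8,  16.3, 208.6]), array([652.7,  16.3, 209.7]), array([59., 59., 15.]))
(np.int64(384), array([650.7,  97.3, 208.6]), array([648.7,  96.8, 210. ]), array([58., 59., 14.]))
(np.int64(386), array([647.5, 191.1, 208.5]), array([647. , 191.1, 210.1]), array([57., 58., 14.]))
(np.int64(162), array([650.4,  21.8, 209.2]), array([646.8,  25.3, 210.5]), array([64., 66., 16.]))
(np.int64(177), array([647.1, 101. , 209.4]), array([642.8, 106. , 210.5]), array([60., 62., 17.]))
(np.int64(192), array([646.7, 196.6, 209.1]), array([641.6, 199.8, 210.4]), array([64., 61., 16.]))
```

View pics/tight.png

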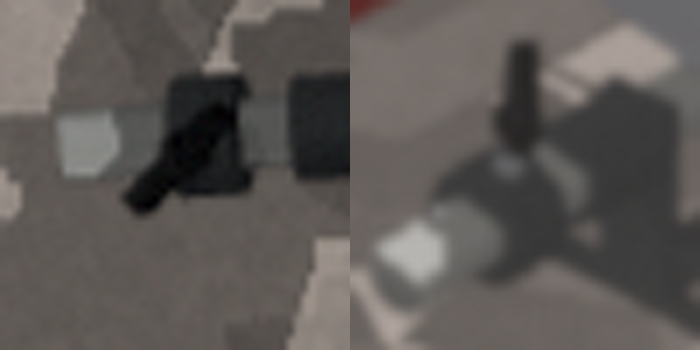

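The bar lies diagonally across the shaft, about 45° in the top crop from (130,210) to (235,90). That matches roughly 2.4 rad of clockwise turn. Next I check the flat angle with averaged depth.

```bash
python3 - <<'E'
from look import *
from scipy.optimize import least_squares
np.set_printoptions(precision=3,suppress=True)
for nm in("top","side"):
    ds=[get_image(nm) for _ in range(6)];A=[]
    for d in ds:
        a=(cloud(d).reshape(-1,3)-ORG)@RZ;A.append(a)
    a=np.concatenate(A);a=a[np.isfinite(a).all(1)]
    z=a[(a[:,1]>314)&(a[:,1]<338)&(abs(a[:,0])<24)&(a[:,2]>80)][:,[0,2]]
    def f(p):
        q=z-[p[1],85+p[2]];n=q@[np.sin(p[0]),np.cos(p[0])];return np.maximum(n-10,np.linalg.norm(q,axis=1)-15)
    for th in(-.3,.1):
        r=least_squares(f,[th,0,0],loss='soft_l1');print(nm,len(z),"flat",r.x,r.cost)
    x0=r.x
    for lo in(-8,): # plain line fit over central part
        k=z[(abs(z[:,0]-x0[1]+2)<8)&(z[:,1]>88)];c=np.polyfit(k[:,0],k[:,1],1);r_=k[:,1]-np.polyval(c,k[:,0]);k=k[abs(r_)<3];print("line",-np.arctan(np.polyfit(k[:,0],k[:,1],1)),len(k))
    hd=a[(a[:,1]>250)&(a[:,1]<325)&(a[:,2]>136)&(abs(a[:,0])<60)]
    def g(p):
        B=R.from_euler('y',p[0]).as_matrix();c=B@[0,0,62]+[x0[1],p[2],85+x0[2]]
        q=(hd-c)@B@R.from_euler('z',-p[1]).as_matrix();q=abs(q)-np.array([6.5,26,10.])
        return np.linalg.norm(np.maximum(q,0),axis=1)+np.minimum(q.max(1),0)
    r=least_squares(g,[-.2,2.4,286],x_scale=[.1,.1,1],loss='soft_l1');print("head",r.x,r.cost,len(hd),hd.mean(0),hd.max(0))
E
```

```text
top 484 flat [-0.249  1.291 -0.096] 418.9144522275461
top 484 flat [-0.249  1.291 -0.096] 418.9144522276274
line [-0.245 -1.56 ] 213
head [ -0.196   2.403 287.481] 433.060956453238 637 [-11.201 285.728 153.245] [ 10.067 309.685 163.638]
side 448 flat [-0.171  0.85   1.575] 478.61559812962366
side 448 flat [-0.171  0.85   1.575] 478.61559812994597
line [-0.254 -1.56 ] 185
head [ -0.191   2.398 288.973] 452.52715846647953 545 [-16.041 294.952 151.911] [  7.239 315.286 163.485]
```

The flat is at about -0.2 to -0.25, the collar at -0.195 and the screw at 2.40, so the screw is home. Now the shakers.

```bash
cat > pp.py <<'E'
from look import *
D=toolR(0,0)
def pick(xy,h): return np.array([xy[0],xy[1],h]),D       # h = TCP height
def place(y,up,x=0): return LM+LED@np.array([x,y,61.3+up]),toolR(-.2,0)
E
python3 - <<'E'
from pp import *
p=(652.5,16.3);print(place(-105,1.5)[0])
seq=[pick(p,285),pick(p,161),pick(p,285),place(-105,95),place(-105,2)]
c=now()
for g in seq: print(*rows(c,g,lin=40));c=g
E
```

```text
[ 456.09404415 -103.69684322  193.54818109]
5 [0.256, 0.203, 0.147] [-0.001, 0.0, 0.001]
4 [0.0, 0.0, 0.31] [0.0, 0.0, 0.0]
4 [0.0, 0.0, -0.31] [-0.0, 0.0, 0.0]
7 [-0.151, -0.318, -0.028] [-0.036, -0.0, 0.0]
3 [-0.0, -0.0, 0.31] [0.0, 0.0, -0.0]
```

Call:
jog_arm(commands=[[1,[0.256,0.203,0.147],[-0.001,0,0.001]],[1,[0.256,0.203,0.147],[-0.001,0,0.001]],[1,[0.256,0.203,0.147],[-0.001,0,0.001]],[1,[0.256,0.203,0.147],[-0.001,0,0.001]],[1,[0.256,0.203,0.147],[-0.001,0,0.001]],[1,[0,0,0],[0,0,0]]])

```text
t: 19.0
ee_pos: [653.2, 18.7, 282.5]
orientation: [-2.137, -2.301, 0.001]
ft_force: [0.4, -0.1, -0.6]
width: 87.8
grasp_force: 0.0
```

```bash
python3 - <<'E'
from pp import *
print(now()[0]);print(rows(now(),pick((652.5,16.3),161),5))
for d in(get_image("side"),): print(*shakers(d),sep="\n")
E
```

```text
[653.16557987  18.73069464 282.52376072]
(5, [-0.005, -0.001, 0.243], [-0.0, -0.0, 0.0])
(np.int64(159), array([653.3,  22.3, 209.7]), array([647. ,  24.6, 210.6]), array([66., 62., 17.]))
(np.int64(178), array([648.1, 100.4, 209.7]), array([642.6, 105.3, 210.5]), array([62., 63., 17.]))
(np.int64(192), array([644.5, 195.8, 209.1]), array([641.4, 199.9, 210.5]), array([63., 58., 16.]))
```

Call:
jog_arm(commands=[[1,[-0.005,0,0.243],[0,0,0]],[1,[-0.005,0,0.243],[0,0,0]],[1,[-0.005,0,0.243],[0,0,0]],[1,[-0.005,0,0.243],[0,0,0]],[1,[-0.005,0,0.243],[0,0,0]],[-1,[0,0,0],[0,0,0]],[-1,[0,0,0],[0,0,0]],[-1,[0,0,0],[0,0,0]],[-1,[0,0,0],[0,0,0]],[-1,[0,0,0],[0,0,0]]])

```text
t: 20.05
ee_pos: [654.2, 13.1, 165.5]
orientation: [2.139, 2.297, 0.004]
ft_force: [-0.6, -1.0, 5.7]
width: 58.7
grasp_force: 30.0
```

Call:
jog_arm(commands=[[-1,[0,0,0],[0,0,0]],[-1,[0,0,0],[0,0,0]],[-1,[0,0,-0.1],[0,0,0]],[-1,[0,0,-0.3],[0,0,0]],[-1,[0,0,-0.4],[0,0,0]],[-1,[0,0,-0.4],[0,0,0]],[-1,[0,0,0],[0,0,0]]])

```text
t: 20.75
ee_pos: [655.8, 13.4, 290.4]
orientation: [2.135, 2.293, 0.012]
ft_force: [1.1, -0.3, -1.2]
width: 58.6
grasp_force: 30.0
```

```bash
python3 - <<'E'
from pp import *
print(now()[0]);a=place(-105,95);b=place(-105,6);print(rows(now(),a,lin=35));print(rows(a,b,lin=30))
E
```

```text
[655.77607158  13.39250599 290.44809435]
(8, [-0.128, -0.282, -0.02], [-0.03, 0.0, -0.0])
(3, [-0.0, -0.0, 0.297], [0.0, 0.0, -0.0])
```

Call:
jog_arm(commands=[[-1,[-0.128,-0.282,-0.02],[-0.03,0,0]],[-1,[-0.128,-0.282,-0.02],[-0.03,0,0]],[-1,[-0.128,-0.282,-0.02],[-0.03,0,0]],[-1,[-0.128,-0.282,-0.02],[-0.03,0,0]],[-1,[-0.128,-0.282,-0.02],[-0.03,0,0]],[-1,[-0.128,-0.282,-0.02],[-0.03,0,0]],[-1,[-0.128,-0.282,-0.02],[-0.03,0,0]],[-1,[-0.128,-0.282,-0.02],[-0.03,0,0]],[-1,[0,0,0],[0,0,0]],[-1,[0,0,0],[0,0,0]]])

```text
t: 21.75
ee_pos: [433.9, -105.0, 280.3]
orientation: [2.05, 2.198, 0.208]
ft_force: [1.1, -0.1, -2.2]
width: 58.8
grasp_force: 30.0
```

```bash
python3 - <<'E'
from pp import *
o=get_obs();a=place(-105,95);print(now()[0],a[0],o["qpos"],o["width"],o["ft_force"],R.from_matrix(now()[1].T@a[1]).as_rotvec());print(rows(now(),place(-105,10),4))
E
```

```text
[ 433.89090975 -104.97857139  280.25236942] [ 437.56793901 -105.05171993  285.18440612] [-0.31288521 -0.00752939  2.05436368  0.08841002  0.92122512 -0.42990195] 58.77567286861639 [ 1.09717095 -0.13168705 -2.18687362] [-0.01112666  0.00039999 -0.00332059]
(4, [-0.001, 0.013, 0.202], [-0.004, 0.0, -0.001])
```

Call:
jog_arm(commands=[[-1,[0,0.013,0.202],[-0.004,0,0]],[-1,[0,0.013,0.202],[-0.004,0,0]],[-1,[0,0.013,0.202],[-0.004,0,0]],[-1,[0,0.013,0.202],[-0.004,0,0]],[-1,[0,0,0],[0,0,0]],[-1,[0,0,0],[0,0,0]]])

```text
t: 22.35
ee_pos: [456.0, -103.0, 202.3]
orientation: [2.042, 2.194, 0.222]
ft_force: [0.2, -0.4, -2.8]
width: 58.3
grasp_force: 30.0
```

Call:
jog_arm(commands=[[-1,[0,0,0.015],[0,0,0]],[-1,[0,0,0.015],[0,0,0]],[-1,[0,0,0],[0,0,0]]])

```text
t: 22.65
ee_pos: [456.5, -103.5, 200.1]
orientation: [2.041, 2.191, 0.223]
ft_force: [-0.1, 0.0, -2.3]
width: 58.7
grasp_force: 30.0
```

```bash
cat > st.py <<'E'
from pp import *
np.set_printoptions(precision=3,suppress=True)
o=get_obs();print("tcp in ledge",(o["ee_pos"]-LM)@LED-[0,0,61.3],"tilt err",R.from_matrix(now()[1].T@place(0,0)[1]).as_rotvec(),o["width"],o["ft_force"],"along normal",o["ft_force"]@LED[:,2])
E
python3 st.py
```

```text
tcp in ledge [   1.713 -104.805    7.871] tilt err [ 0.003  0.001 -0.002] 58.66520362839088 [-0.063  0.002 -2.323] along normal -2.2647386999121344
```

Step down in small increments until contact.

Call:
jog_arm(commands=[[-1,[0,0,0.015],[0,0,0]],[-1,[0,0,0.015],[0,0,0]],[-1,[0,0,0],[0,0,0]]])

```text
t: 22.95
ee_pos: [456.7, -103.4, 196.5]
orientation: [2.042, 2.192, 0.222]
ft_force: [0.2, 0.8, -3.7]
width: 58.6
grasp_force: 30.0
```

```bash
python3 st.py
```

```text
tcp in ledge [   1.247 -104.722    4.306] tilt err [ 0.002  0.001 -0.002] 58.64846383054573 [ 0.219  0.823 -3.71 ] along normal -3.691041233687209
```

Call:
jog_arm(commands=[[-1,[0,0,0.012],[0,0,0]],[-1,[0,0,0.012],[0,0,0]],[-1,[0,0,0],[0,0,0]]])

```text
t: 23.25
ee_pos: [457.5, -103.6, 195.9]
orientation: [2.04, 2.192, 0.223]
ft_force: [-10.2, 0.5, 19.1]
width: 58.8
grasp_force: 30.0
```

```bash
python3 st.py
```

```text
tcp in ledge [   1.82  -104.981    3.484] tilt err [ 0.003  0.001 -0.001] 58.84073018222476 [-10.169   0.463  19.079] along normal 20.70660850883887
```

Call:
jog_arm(commands=[[-1,[0,0,-0.008],[0,0,0]],[1,[0,0,0],[0,0,0]],[1,[0,0,0],[0,0,0]],[1,[0,0,0],[0,0,0]],[1,[0,0,0],[0,0,0]],[1,[0,0,-0.2],[0,0,0]],[1,[0,0,-0.4],[0,0,0]],[1,[0,0,-0.4],[0,0,0]],[1,[0,0,0],[0,0,0]]])

```text
t: 24.15
ee_pos: [439.3, -105.6, 297.9]
orientation: [2.036, 2.186, 0.228]
ft_force: [0.5, -0.3, 0.5]
width: 87.5
grasp_force: 0.0
```

```bash
python3 - <<'E'
from pp import *
o=get_obs();print(now()[0],o["width"])
t=get_image("top");s=get_image("side")
for d in(t,s): print(*shakers(d),sep="\n")
cv2.imwrite("pics/p1.png",cv2.hconcat([cv2.resize(t["image"][130:260,200:380],None,fx=2.2,fy=2.2),cv2.resize(s["image"][150:280,210:390],None,fx=2.2,fy=2.2)]))
print(rows(now(),pick((650.5,97.3),290),lin=40))
E
```

```text
[ 439.26838968 -105.62504217  297.89585211] 87.54081828456452
(np.int64(384), array([650.1,  97.2, 209.1]), array([648.7,  96.9, 210. ]), array([58., 59., 16.]))
(np.int64(384), array([647.6, 191.2, 209.1]), array([647.1, 191.2, 210.1]), array([57., 59., 16.]))
(np.int64(176), array([647.7, 101. , 209.1]), array([642.6, 105.4, 210.6]), array([64., 61., 16.]))
(np.int64(191), array([645.6, 196.9, 209.2]), array([641.1, 199.8, 210.7]), array([65., 58., 15.]))
(8, [0.233, 0.282, 0.037], [0.033, 0.0, -0.0])
```

View pics/p1.png

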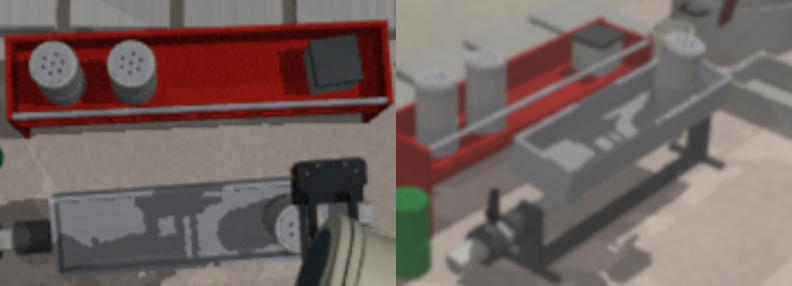

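The first shaker stands on the right part of the ledge (side crop around (678,70)). Two remain on the shelf, at (54,65) and (132,65) in the top crop.

Call:
jog_arm(commands=[[1,[0.233,0.282,0.037],[0.033,0,0]],[1,[0.233,0.282,0.037],[0.033,0,0]],[1,[0.233,0.282,0.037],[0.033,0,0]],[1,[0.233,0.282,0.037],[0.033,0,0]],[1,[0.233,0.282,0.037],[0.033,0,0]],[1,[0.233,0.282,0.037],[0.033,0,0]],[1,[0.233,0.282,0.037],[0.033,0,0]],[1,[0.233,0.282,0.037],[0.033,0,0]],[1,[0,0,0],[0,0,0]],[1,[0,0,0],[0,0,0]]])

```text
t: 25.25
ee_pos: [649.6, 97.7, 285.5]
orientation: [-2.136, -2.296, 0.011]
ft_force: [-0.4, -0.7, -0.5]
width: 87.9
grasp_force: 0.0
```

```bash
python3 - <<'E'
from pp import *
print(now()[0],R.from_matrix(now()[1].T@D).as_rotvec());print(rows(now(),pick((650.5,97.3),161),5))
print(*shakers(get_image("side")),sep="\n")
E
```

```text
[649.62145707  97.73521792 285.53562436] [-0.00936984  0.00065668 -0.00062933]
(5, [-0.001, 0.003, 0.249], [-0.002, 0.0, -0.0])
(np.int64(176), array([646.5, 100.9, 209.7]), array([642.2, 105.3, 210.7]), array([63., 66., 17.]))
(np.int64(193), array([646.2, 198.3, 208.9]), array([641.1, 199.9, 210.4]), array([63., 59., 16.]))
```

Call:
jog_arm(commands=[[1,[0,0.003,0.249],[-0.002,0,0]],[1,[0,0.003,0.249],[-0.002,0,0]],[1,[0,0.003,0.249],[-0.002,0,0]],[1,[0,0.003,0.249],[-0.002,0,0]],[1,[0,0.003,0.249],[-0.002,0,0]],[1,[0,0,0],[0,0,0]],[-1,[0,0,0],[0,0,0]],[-1,[0,0,0],[0,0,0]],[-1,[0,0,0],[0,0,0]],[-1,[0,0,0],[0,0,0]]])

```text
t: 26.3
ee_pos: [651.9, 97.4, 165.5]
orientation: [2.139, 2.297, 0.005]
ft_force: [-3.7, -0.4, 1.2]
width: 58.8
grasp_force: 7.3
```

Call:
jog_arm(commands=[[-1,[0,0,0],[0,0,0]],[-1,[0,0,0],[0,0,0]],[-1,[0,0,0],[0,0,0]]])

```text
t: 26.6
ee_pos: [651.9, 97.4, 165.4]
orientation: [2.139, 2.297, 0.004]
ft_force: [-3.5, -1.1, 6.7]
width: 59.0
grasp_force: 29.9
```

Call:
jog_arm(commands=[[-1,[0,0,-0.1],[0,0,0]],[-1,[0,0,-0.3],[0,0,0]],[-1,[0,0,-0.4],[0,0,0]],[-1,[0,0,-0.4],[0,0,0]],[-1,[0,0,0],[0,0,0]]])

```text
t: 27.1
ee_pos: [654.5, 97.9, 291.1]
orientation: [2.135, 2.292, 0.016]
ft_force: [0.4, 0.7, -3.0]
width: 59.1
grasp_force: 29.9
```

```bash
python3 - <<'E'
from pp import *
print(now()[0],R.from_matrix(now()[1].T@D).as_rotvec());a=place(0,95);print(rows(now(),a,lin=30))
E
```

```text
[654.48462107  97.8709447  291.0999867 ] [ 0.01390891 -0.00043085 -0.00183152]
(9, [-0.091, -0.257, -0.018], [-0.026, -0.0, -0.0])
```

Call:
jog_arm(commands=[[-1,[-0.091,-0.257,-0.018],[-0.026,0,0]],[-1,[-0.091,-0.257,-0.018],[-0.026,0,0]],[-1,[-0.091,-0.257,-0.018],[-0.026,0,0]],[-1,[-0.091,-0.257,-0.018],[-0.026,0,0]],[-1,[-0.091,-0.257,-0.018],[-0.026,0,0]],[-1,[-0.091,-0.257,-0.018],[-0.026,0,0]],[-1,[-0.091,-0.257,-0.018],[-0.026,0,0]],[-1,[-0.091,-0.257,-0.018],[-0.026,0,0]],[-1,[-0.091,-0.257,-0.018],[-0.026,0,0]],[-1,[0,0,0],[0,0,0]]])

```text
t: 28.1
ee_pos: [421.4, -1.4, 278.8]
orientation: [2.053, 2.202, 0.201]
ft_force: [-0.1, 0.5, -3.8]
width: 58.6
grasp_force: 30.0
```

```bash
python3 st.py; python3 -c "
from pp import *
print(rows(now(),place(0,9),4))"
```

```text
tcp in ledge [-9.622 -0.431 90.442] tilt err [-0.018  0.001 -0.003] 58.58076245881354 [-0.068  0.544 -3.816] along normal -3.7347464105881794
(4, [0.001, 0.026, 0.203], [-0.006, 0.0, -0.001])
```

Call:
jog_arm(commands=[[-1,[0,0.026,0.203],[-0.006,0,0]],[-1,[0,0.026,0.203],[-0.006,0,0]],[-1,[0,0.026,0.203],[-0.006,0,0]],[-1,[0,0.026,0.203],[-0.006,0,0]],[-1,[0,0,0],[0,0,0]],[-1,[0,0,0],[0,0,0]],[-1,[0,0,0],[0,0,0]]])

```text
t: 28.8
ee_pos: [452.3, 1.1, 203.8]
orientation: [2.039, 2.19, 0.226]
ft_force: [-0.6, -1.2, -2.8]
width: 58.7
grasp_force: 30.0
```

```bash
python3 st.py
```

```text
tcp in ledge [ 5.836 -0.176 10.813] tilt err [ 0.006  0.001 -0.002] 58.671953793226166 [-0.553 -1.156 -2.796] along normal -2.61402777578807
```

Call:
jog_arm(commands=[[-1,[0,-0.045,0.02],[0.004,0,0]],[-1,[0,0,0.02],[0,0,0]],[-1,[0,0,0.015],[0,0,0]],[-1,[0,0,0],[0,0,0]],[-1,[0,0,0],[0,0,0]]])

```text
t: 29.3
ee_pos: [448.8, 0.8, 197.0]
orientation: [2.041, 2.192, 0.223]
ft_force: [1.2, 0.4, -2.6]
width: 58.7
grasp_force: 30.0
```

```bash
python3 st.py
```

```text
tcp in ledge [ 1.01  -0.236  4.791] tilt err [ 0.003  0.001 -0.002] 58.67981454772453 [ 1.161  0.396 -2.611] along normal -2.7943816728422535
```

Call:
jog_arm(commands=[[-1,[0,0,0.01],[0,0,0]],[-1,[0,0,0.005],[0,0,0]],[-1,[0,0,0],[0,0,0]]])

```text
t: 29.6
ee_pos: [449.1, 0.8, 196.3]
orientation: [2.041, 2.192, 0.223]
ft_force: [-5.9, 0.5, 11.2]
width: 58.7
grasp_force: 30.0
```

```bash
python3 st.py
```

```text
tcp in ledge [ 1.17  -0.232  4.049] tilt err [ 0.003  0.001 -0.002] 58.74321734942727 [-5.887  0.549 11.162] along normal 12.098248911856093
```

Call:
jog_arm(commands=[[1,[0,0,-0.003],[0,0,0]],[1,[0,0,0],[0,0,0]],[1,[0,0,0],[0,0,0]],[1,[0,0,0],[0,0,0]],[1,[0,0,0],[0,0,0]],[1,[0,0,-0.2],[0,0,0]],[1,[0,0,-0.4],[0,0,0]],[1,[0,0,-0.4],[0,0,0]],[1,[0,0,0],[0,0,0]]])

```text
t: 30.5
ee_pos: [431.1, -0.7, 298.5]
orientation: [2.036, 2.186, 0.231]
ft_force: [0.5, 0.2, -0.7]
width: 87.6
grasp_force: 0.0
```

```bash
python3 - <<'E'
from pp import *
o=get_obs();print(now()[0],o["width"])
for n in("top","side"): print(*shakers(get_image(n)),sep="\n")
print(rows(now(),pick((647.5,191.2),290),9))
E
```

```text
[431.12096838  -0.71531003 298.50668675] 87.5733379221675
(np.int64(386), array([647.5, 191.9, 208.5]), array([647.1, 191.2, 210.2]), array([57., 57., 15.]))
(np.int64(193), array([646.4, 195.8, 209. ]), array([641.3, 199.9, 210.4]), array([65., 63., 16.]))
(9, [0.195, 0.256, 0.034], [0.029, 0.0, -0.0])
```

Call:
jog_arm(commands=[[1,[0.195,0.256,0.034],[0.029,0,0]],[1,[0.195,0.256,0.034],[0.029,0,0]],[1,[0.195,0.256,0.034],[0.029,0,0]],[1,[0.195,0.256,0.034],[0.029,0,0]],[1,[0.195,0.256,0.034],[0.029,0,0]],[1,[0.195,0.256,0.034],[0.029,0,0]],[1,[0.195,0.256,0.034],[0.029,0,0]],[1,[0.195,0.256,0.034],[0.029,0,0]],[1,[0.195,0.256,0.034],[0.029,0,0]],[1,[0,0,0],[0,0,0]]])

```text
t: 31.6
ee_pos: [649.3, 193.0, 284.4]
orientation: [-2.137, -2.298, 0.008]
ft_force: [-0.3, 1.1, -0.4]
width: 87.6
grasp_force: 0.0
```

```bash
python3 - <<'E'
from pp import *
print(now()[0],R.from_matrix(now()[1].T@D).as_rotvec());print(rows(now(),pick((648,191.2),161),5))
print(*shakers(get_image("side")),sep="\n")
E
```

```text
[649.25952557 192.99956133 284.44761197] [-0.0066125   0.00053175 -0.00041349]
(5, [-0.003, -0.002, 0.247], [-0.002, 0.0, -0.0])
(np.int64(191), array([648.5, 197.4, 209.2]), array([641.5, 199.8, 210.4]), array([65., 63., 16.]))
```

Call:
jog_arm(commands=[[1,[-0.003,-0.002,0.247],[-0.002,0,0]],[1,[-0.003,-0.002,0.247],[-0.002,0,0]],[1,[-0.003,-0.002,0.247],[-0.002,0,0]],[1,[-0.003,-0.002,0.247],[-0.002,0,0]],[1,[-0.003,-0.002,0.247],[-0.002,0,0]],[1,[0,0,0],[0,0,0]],[-1,[0,0,0],[0,0,0]],[-1,[0,0,0],[0,0,0]],[-1,[0,0,0],[0,0,0]],[-1,[0,0,0],[0,0,0]]])

```text
t: 32.65
ee_pos: [647.9, 189.5, 166.7]
orientation: [2.137, 2.295, 0.009]
ft_force: [1.5, 1.0, 1.9]
width: 59.1
grasp_force: 1.3
```

Call:
jog_arm(commands=[[-1,[0,0,0],[0,0,0]],[-1,[0,0,0],[0,0,0]],[-1,[0,0,0],[0,0,0]]])

```text
t: 32.95
ee_pos: [647.9, 189.6, 166.6]
orientation: [2.138, 2.295, 0.009]
ft_force: [0.2, -0.4, 5.3]
width: 58.9
grasp_force: 30.0
```

Call:
jog_arm(commands=[[-1,[0,0,-0.1],[0,0,0]],[-1,[0,0,-0.3],[0,0,0]],[-1,[0,0,-0.4],[0,0,0]],[-1,[0,0,-0.4],[0,0,0]],[-1,[0,0,0],[0,0,0]],[-1,[0,0,0],[0,0,0]]])

```text
t: 33.55
ee_pos: [646.1, 189.3, 286.0]
orientation: [2.138, 2.296, 0.007]
ft_force: [0.4, -0.4, -2.4]
width: 58.8
grasp_force: 29.9
```

```bash
python3 - <<'E'
from pp import *
print(now()[0],R.from_matrix(now()[1].T@D).as_rotvec());a=place(105,95);print(rows(now(),a,8))
E
```

```text
[646.12325106 189.34329448 285.96068605] [ 6.09628569e-03  8.26208917e-05 -1.91734452e-03]
(8, [-0.086, -0.286, -0.025], [-0.031, 0.0, -0.0])
```

Call:
jog_arm(commands=[[-1,[-0.086,-0.286,-0.025],[-0.031,0,0]],[-1,[-0.086,-0.286,-0.025],[-0.031,0,0]],[-1,[-0.086,-0.286,-0.025],[-0.031,0,0]],[-1,[-0.086,-0.286,-0.025],[-0.031,0,0]],[-1,[-0.086,-0.286,-0.025],[-0.031,0,0]],[-1,[-0.086,-0.286,-0.025],[-0.031,0,0]],[-1,[-0.086,-0.286,-0.025],[-0.031,0,0]],[-1,[-0.086,-0.286,-0.025],[-0.031,0,0]],[-1,[0,0,0],[0,0,0]],[-1,[0,0,0],[0,0,0]]])

```text
t: 34.55
ee_pos: [421.3, 104.1, 283.4]
orientation: [2.044, 2.194, 0.217]
ft_force: [1.2, 0.3, -2.5]
width: 59.0
grasp_force: 29.9
```

Call:
jog_arm(commands=[[-1,[0,0,0],[0,0,0]],[-1,[0,0,0],[0,0,0]]])

```text
t: 34.75
ee_pos: [423.3, 104.7, 284.3]
orientation: [2.043, 2.194, 0.219]
ft_force: [0.1, 0.1, -2.3]
width: 58.8
grasp_force: 29.9
```

```bash
python3 st.py; python3 -c "
from pp import *
print(rows(now(),place(105,9),4))"
```

```text
tcp in ledge [  0.843 105.232  93.931] tilt err [-0.     0.001 -0.002] 58.78080276181942 [ 0.105  0.059 -2.27 ] along normal -2.2467818417663343
(4, [-0.0, -0.002, 0.212], [-0.0, 0.0, -0.001])
```

Call:
jog_arm(commands=[[-1,[0,-0.002,0.212],[0,0,0]],[-1,[0,-0.002,0.212],[0,0,0]],[-1,[0,-0.002,0.212],[0,0,0]],[-1,[0,-0.002,0.212],[0,0,0]],[-1,[0,0,0],[0,0,0]],[-1,[0,0,0],[0,0,0]],[-1,[0,0,0.015],[0,0,0]],[-1,[0,0,0.015],[0,0,0]],[-1,[0,0,0],[0,0,0]]])

```text
t: 35.65
ee_pos: [439.4, 105.7, 199.0]
orientation: [2.042, 2.193, 0.221]
ft_force: [-0.6, 0.4, -2.0]
width: 58.4
grasp_force: 29.9
```

```bash
python3 st.py
```

```text
tcp in ledge [ -0.23  105.059   7.087] tilt err [ 0.001  0.    -0.002] 58.36547019493829 [-0.565  0.364 -1.979] along normal -1.8325754491766009
```

Expected contact is at about +4.7 (TCP was 166.6 at the grasp).

Call:
jog_arm(commands=[[-1,[0,0,0.014],[0,0,0]],[-1,[0,0,0.008],[0,0,0]],[-1,[0,0,0],[0,0,0]],[-1,[0,0,0],[0,0,0]]])

```text
t: 36.05
ee_pos: [439.8, 105.7, 196.6]
orientation: [2.042, 2.193, 0.221]
ft_force: [-1.9, -0.0, 4.6]
width: 58.4
grasp_force: 30.0
```

```bash
python3 st.py
```

```text
tcp in ledge [ -0.305 105.003   4.696] tilt err [ 0.001  0.001 -0.002] 58.406303136811566 [-1.939 -0.004  4.632] along normal 4.923723365947947
```

Contact. Release and move well clear of the rack, then look.

Call:
jog_arm(commands=[[1,[0,0,0],[0,0,0]],[1,[0,0,0],[0,0,0]],[1,[0,0,0],[0,0,0]],[1,[0,0,0],[0,0,0]],[1,[0,0,0],[0,0,0]],[1,[0,0,-0.2],[0,0,0]],[1,[0,0,-0.4],[0,0,0]],[1,[0,0,-0.4],[0,0,0]],[1,[0,0,-0.4],[0,0,0]],[1,[0,0,0],[0,0,0]]])

```text
t: 37.05
ee_pos: [413.9, 104.3, 338.7]
orientation: [2.038, 2.189, 0.232]
ft_force: [-1.1, 0.1, -0.5]
width: 88.0
grasp_force: 0.0
```

```bash
python3 -c "
from pp import *
print(now()[0],rows(now(),(np.array([430,-330,380.]),toolR(0,-.7)),10))"
```

```text
[413.88317455 104.33424418 338.71358141] (10, [-0.425, 0.127, -0.032], [0.026, -0.009, 0.089])
```

Call:
jog_arm(commands=[[1,[-0.425,0.127,-0.032],[0.026,-0.009,0.089]],[1,[-0.425,0.127,-0.032],[0.026,-0.009,0.089]],[1,[-0.425,0.127,-0.032],[0.026,-0.009,0.089]],[1,[-0.425,0.127,-0.032],[0.026,-0.009,0.089]],[1,[-0.425,0.127,-0.032],[0.026,-0.009,0.089]],[1,[-0.425,0.127,-0.032],[0.026,-0.009,0.089]],[1,[-0.425,0.127,-0.032],[0.026,-0.009,0.089]],[1,[-0.425,0.127,-0.032],[0.026,-0.009,0.089]],[1,[-0.425,0.127,-0.032],[0.026,-0.009,0.089]],[1,[-0.425,0.127,-0.032],[0.026,-0.009,0.089]]])

```text
t: 38.05
ee_pos: [426.8, -332.2, 372.8]
orientation: [-2.794, -1.415, 0.016]
ft_force: [0.7, 0.2, 0.6]
width: 87.7
grasp_force: 0.0
```

Call:
jog_arm(commands=[[1,[0,0,0],[0,0,0]],[1,[0,0,0],[0,0,0]],[1,[0,0,0],[0,0,0]],[1,[0,0,0],[0,0,0]],[1,[0,0,0],[0,0,0]]])

```text
t: 38.55
ee_pos: [427.7, -329.3, 374.2]
orientation: [-2.792, -1.423, 0.014]
ft_force: [-0.0, -0.4, -1.0]
width: 87.9
grasp_force: 0.0
```

```bash
python3 - <<'E'
from pp import *
np.set_printoptions(precision=1,suppress=True)
t=get_image("top");s=get_image("side")
for nm,d in(("top",t),("side",s)):
    a=(cloud(d).reshape(-1,3)-LM)@LED
    k=a[(abs(a[:,2]-110)<7)&(abs(a[:,0])<60)&(abs(a[:,1])<185)];k=k[np.argsort(k[:,1])]
    br=np.r_[0,np.where(np.diff(k[:,1])>6)[0]+1,len(k)]
    for i,j in zip(br,br[1:]):
        if j-i>40:
            q=k[i:j];A=np.c_[q[:,:2],np.ones(j-i)];c=np.linalg.lstsq(A,q[:,2],rcond=None)[0];print(nm,j-i,(q.min(0)+q.max(0))/2,q.mean(0),"top tilt",c[:2].round(3))
cv2.imwrite("pics/fin.png",cv2.hconcat([cv2.resize(t["image"][130:260,200:380],None,fx=2.2,fy=2.2,interpolation=2),cv2.resize(s["image"][150:280,210:390],None,fx=2.2,fy=2.2,interpolation=2)]))
E
```

```text
top 421 [   1.8 -101.4  109.1] [   2.8 -101.1  110. ] top tilt [-0. -0.]
top 422 [  1.4  -0.3 109.6] [  2.    0.  110.1] top tilt [-0.  0.]
top 426 [  1.4 107.5 109.5] [  1.4 106.9 110.1] top tilt [-0.  0.]
side 183 [ -0.5 -95.  109.7] [ -2.3 -93.4 111. ] top tilt [ 0.  -0.1]
side 203 [  0.2   4.3 109.6] [ -2.4   7.7 111.1] top tilt [ 0.  -0.1]
side 228 [ -0.5 110.6 109.8] [ -3.1 114.7 111. ] top tilt [ 0.  -0.1]
```

View pics/fin.png

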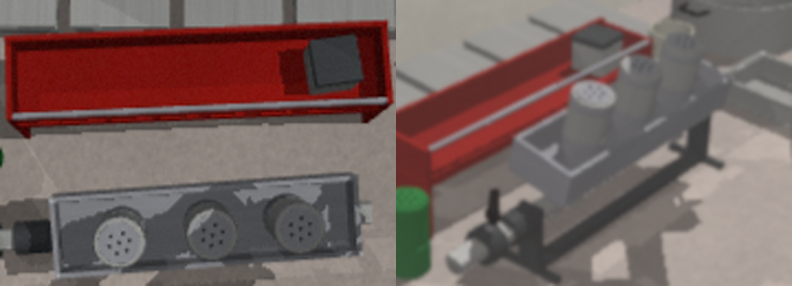

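All three shakers stand flush on the ledge, in the top crop at (120,242), (211,232) and (299,226). The tin is upright on the shelf at (333,65), and the screw still faces the flat.

```bash
python3 -c "
from workcell import close_job
print(close_job())"
```

```text
the job is handed in; nothing more can be done
None
```

The job is handed in: the collar faces the flat, the thumbscrew is tightened home (about 2.4 rad), all three shakers stand flush on the sloped ledge, and the tin is still upright on the shelf; no verdict was returned.

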